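Free the rear impression tray

TASK

Three metal impression trays hang one behind the other on the full hook stand. Hang the two front ones on the bare bar of the spare stand, front tray first and pushed fully back against its plate, the middle one close up to it; then take the rear tray off and stand it, handle up, in the small steel bath, and let go of everything. Work gently: the bars and the bath must never be shoved or struck hard, and the other things on the counter stay where they are.

Things in the scene. Friction and masses are not known exactly. Their poses are not given: they have to be found in the camera images.
- full_stand: Fixed hook stand (foot 130 x 100 x 14 mm, post 210 mm high) carrying the trays. Origin on the counter below the front face of the hook's plate (28 wide, 50 mm high, face at x = 0). The hook: rigid round bar, 9 mm thick, 100 mm long, blunt end, leaving the plate at x = 0, 175 mm up, running to the stand's -x and rising 12 degrees (tip centre x = -98, z = 196 mm)
- spare_stand: Fixed stand of the same make, origin and axes, with a bare hook. Its plate and bar were clamped on by eye: together (same direction and slope) they may sit up to 7 mm off to either side (stand y) and, independently, up to 7 mm too high or low. This offset is not in the measured pose: find it by feel or sight. It does not give in use
- spare_root (a point): Nominal point where the spare bar would leave its plate if it were clamped true: stand x = 0, y = 0, 175 mm high. The real one is up to 7 mm off sideways and up to 7 mm off in height
- front_tray: Front tray, smallest, 65 g. Eye plate 36 x 36 mm, 8 mm thick (x), 15 mm round hole. Origin: hole centre; z up, -x towards the bar's tip. Neck 14 mm wide down to z = -50, then an arch 58 mm wide (y) down to z = -96 mm, its rim standing out 15 mm to -x. Grasp the eye's flat sides, 36 mm apart along y, from above. Hanging, the hole's centre is about 2 mm below the bar's axis
- middle_tray: Middle tray (75 g): same eye, neck, axes and origin; arch 66 mm wide, down to z = -101 mm. The trays hang 26 mm apart along the full hook at first
- rear_tray: Rear tray, the largest (85 g): same eye, neck, axes and origin; arch 74 mm wide, down to z = -106 mm; it hangs 22 mm in front of its plate
- rear_tray_foot (a point): Point midway between the two lower ends of the rear tray's arch, 106 mm below its origin
- bath: Small steel open box, fixed, 50 mm (its x) x 125 mm (its y) x 65 mm high, walls and floor 4 mm. Origin: centre of its underside on the counter
- dropper: Small white dropper bottle, 30 mm across, 60 mm high, standing between the stands; origin under its centre; to be left alone
- tub: Clear jar with blue lid, 90 mm across, 70 mm high; origin under its centre; to be left alone
- cup_stack: Stack of paper cups upside up, 66 mm across, 85 mm high; origin under its centre; to be left alone
- floss_box: White flat box 50 x 70 x 22 mm; to be left alone
- wax_pot: Glass bowl 64 mm across, 50 mm high; to be left alone
- spatula: Spatula 170 mm long, lying at the back; to be left alone
There are look-alikes about, which are no part of the job. What is shaped like the spare_stand but yellow is not meant. What is shaped like the rear_tray but yellow is not meant.

How it is judged (in metres and radians):
On the way, in this order (a step that is already met when the one before it is completed fails the run):
1. the front tray hangs on the spare bar, let go, pushed back to the plate (hole centre within 20 mm of the plate's face) (x of front_tray in the frame of spare_stand between -0.02 and 0.004 m and y of front_tray in the frame of spare_stand between -0.016 and 0.016 m and z of front_tray in the frame of spare_stand above 0.155 m and contact force between the fingers and front_tray below 0.1 N and contact force between front_tray and spare_stand above 0.1 N), for 0.2 s.
2. the middle tray hangs on the spare bar next to it, let go (hole centre within 60 mm of the plate's face) (x of middle_tray in the frame of spare_stand between -0.06 and -0.005 m and y of middle_tray in the frame of spare_stand between -0.016 and 0.016 m and z of middle_tray in the frame of spare_stand above 0.155 m and contact force between the fingers and middle_tray below 0.1 N and contact force between middle_tray and spare_stand above 0.1 N), for 0.2 s.
At the end, for the whole second after the job is handed in: front tray hung on the spare bar, hole within 20 mm of its plate; middle tray before it, hole within 60 mm of the plate; both holes within 16 mm of the stand's mid-line; rear tray in the bath, foot under 30 mm up and inside the walls, leaning under 45 deg; all at rest (x of front_tray in the frame of spare_stand between -0.02 and 0.004 m and y of front_tray in the frame of spare_stand between -0.016 and 0.016 m and z of each of front_tray, middle_tray in the frame of spare_stand above 0.155 m and x of middle_tray in the frame of spare_stand between -0.06 and -0.005 m and y of middle_tray in the frame of spare_stand between -0.016 and 0.016 m and z of rear_tray_foot in the frame of bath below 0.03 m and x of rear_tray_foot in the frame of bath between -0.025 and 0.025 m and y of rear_tray_foot in the frame of bath between -0.06 and 0.06 m and angle between rear_tray's own z axis and vertical below 0.8 rad and linear speed of each of rear_tray, front_tray, middle_tray below 0.03 m/s); the robot touches nothing.
It fails at once if more than 25 N between either stand or the bath and anything (rammed, shoved or dropped onto) (contact force between any of spare_stand, full_stand, bath and anything else above 25 N).
It fails at once if the rear tray is taken off before the front ones are rehung (horizontal distance between rear_tray and full_stand above 0.12 m and horizontal distance between any of front_tray, middle_tray and spare_stand above 0.12 m).
It fails at once if a bystander is moved by more than 15 mm (distance of any of dropper, tub, cup_stack, floss_box, wax_pot, spatula from where it was at the start of the episode above 0.015 m).
It fails at once if a tray falls to the counter (height (world z) of any of front_tray, middle_tray, rear_tray below 0.07 m).
It also fails if it takes over 72 s, if anything falls off the work surface, if the arm or the gripper's body presses on something with over 40 N, if the wrist force passes 120 N, or if a joint passes its speed limit or range.

ROBOT

A 6-joint arm with a two-finger parallel gripper is mounted at the origin on the work surface. World frame = base frame: x ahead of the robot, y to its left, z up, the work surface at z = 0. Lengths are in mm, angles in degrees, forces in N, time in s.
With the tool pointing down it reaches from about 350 to 775 mm from the base axis. Payload 7.3 kg.
Tool frame: the origin (TCP) lies between the finger pads; the fingertips stand tip_extent ahead of it and the grasp point (between the pads) is the TCP (tip_extent is the distance from the TCP to the fingertips, in mm); z points along the fingers, y is the line along which they close (so a half turn about z gives the same grasp; the last joint's range is limited). The gripper opens to 92 mm and grips with 3 to 60 N. Pads are 19 mm wide; open, the fingers measure 130 mm over their backs; the gripper's body (75 mm by 190 mm) begins 47 mm behind the grasp point.
Start: joints at [61.65, 19.595, 87.324, -0, 73.075, -8.365], TCP at [179.415, 493.41, 245.741] pointing down, gripper open.
Joint ranges: [-145.02, 145.02], [-44.19, 115.74], [2.07, 154.8], [-57.11, 237.11], [16.16, 152.29], [-177.93, 177.93]. Speed limits (degrees/s): [147.25, 147.25, 180, 180, 180, 180].

INTERFACE

Orientations are given as a 3x3 rotation matrix whose columns are the frame's x, y, z axes.
In Python, from plant import sense, camera, job_done, regions_of, tip_extent gives the robot as it stands.
- The arm moves only by the tool step_arm, never from a script. Its argument "targets" is one flat list of numbers, 7 for each row, row after row: the shift along the tool's x, y, z in mm, then the turn, a rotation vector about the tool's x, y, z in units of 6 degrees (1.0 is 6 degrees), then the finger opening in mm, from 0 to 91.8. In form: [tx, ty, tz, wx, wy, wz, grip, tx, ty, tz, wx, wy, wz, grip, ...]. A call has 1 to 8 rows; each row shifts and turns the commanded pose from where the row before left it, along the tool's axes as they then stand; what a row does not reach is not made up. A row lasts 1/10 s, in which the tool goes at most 50 mm and 8.59 degrees, less where a joint would pass 70% of its speed; a pose out of reach is approached as far as the arm can. A call with a gripper value outside its range is refused whole. The fingers move at their own pace and stop on an object; "squeeze" is the grip in N (left out, the last holds). Time passes only in rows, so rows that do not move let the fingers close. It gives the time, the measured TCP pose, the force, the opening and the grip force at its end, in the units of the state.
- sense(): the state, without advancing time (a new reading comes with each control period).
- camera(name): name is "side" or "top" or "wrist"; returns a dict with "color" (420x560x3 uint8, blue, green, red), "fx", "fy", "cx", "cy" (pixels), "eye" and "rotation" of the camera in the world; the wrist camera has in their place "hand_eye" (4x4, takes a point from camera to tool coordinates, whose origin is the TCP and whose axes are the flange's). Camera axes: x right, y up, looking along -z (the intrinsics and any distortion apply to the point x, -y, -z); pixel columns grow to the right and rows downward; lengths in mm; the calibration is good to about 2 mm. The wrist camera is an equidistant fisheye: a pixel r from the principal point sees the ray r / f radians off the axis. A picture is of the moment at which its call begins: read the wrist's pose just before it. There is no depth.
- job_done(): hands the job in; it is judged then, once.
Trained networks look in the newest picture that a camera, given by its name, has taken for a name from the list of things; names that differ only in an ending like _2 or _b are one class to them, and where a whole thing is asked for, a point or a joint stands for the part that bears it (a point fixed in the world has none). Each returns a list of dicts, best first, with "conf" (0 to 1); they miss things now and then, are a little off and sometimes report something else, mostly with a low value. They report only what shows in the picture. A call takes as long as a camera call. They do not tell look-alikes from the thing itself.
- regions_of(camera, label): "mask" (420x560 bool, what is visible of it) and "box" ([left, top, right, bottom] in pixels, round what is visible of it).
The state is a dict: "time_s": time; "joint_pos": joint angles; "joint_vel": joint speeds; "joint_efforts": joint torques, N m; "tcp_pos": TCP position; "eef_rot": TCP orientation; "force": force on the tool from outside, world axes, zero at the start; "ft_torque": the same for the moment, N m; "opening": opening from 0.0 (shut) to 1.0 (fully open); "grip_force": force on a finger pad.
Only numpy, scipy, OpenCV 4.12 (cv2) and the standard library are available. Lean on these libraries where they do the work, as an engineer would, in place of code of your own. Each camera call takes 0.05 s, during which the arm holds its last target. There are 200 camera calls.

## Working session

There is one attempt and no reset: what is moved stays moved. The work goes in short steps, Python scripts to look and compute and a tool call to move; the robot and the scene stay as the last step left them, time stands still between calls to the robot, and variables do not carry over. Pictures are saved under pics/ and viewed, at most 10 in all, crops included, and the job is handed in when it is done.

Besides the shell and the picture viewer there is one more tool, called after "Request:" as a command line: name --argument value ..., lists and objects as JSON in quotes. step_arm: Moves the arm, as the interface text tells. Its arguments: {"type":"object","properties":{"targets":{"type":"array"},"squeeze":{"type":"number"}},"required":["targets"]}

```bash
mkdir -p pics; ls; cat > h.py <<'E'
import numpy as np, cv2
from plant import sense, camera, job_done, regions_of, tip_extent
def proj(c,P):
    R=np.array(c['rotation']);p=(np.atleast_2d(P)-np.array(c['eye']))@R
    return np.c_[c['cx']+c['fx']*p[:,0]/-p[:,2], c['cy']+c['fy']*(-p[:,1])/-p[:,2]]
def ray(c,u,v):
    d=np.array([(u-c['cx'])/c['fx'],-(v-c['cy'])/c['fy'],-1.]);d=np.array(c['rotation'])@d
    return np.array(c['eye']),d/np.linalg.norm(d)
def onz(c,u,v,z):
    e,d=ray(c,u,v);return e+d*(z-e[2])/d[2]
def tri(c1,p1,c2,p2):
    (a,d),(b,f)=ray(c1,*p1),ray(c2,*p2)
    s=np.linalg.lstsq(np.c_[d,-f],b-a,rcond=None)[0]
    x,y=a+s[0]*d,b+s[1]*f
    return (x+y)/2,np.linalg.norm(x-y)
E
python3 - <<'E'
from h import *
s=sense();print(s,tip_extent)
for n in('side','top'):
    c=camera(n);cv2.imwrite(f'pics/{n}0.png',c['color']);print(n,{k:v for k,v in c.items() if k!='color'})
    for l in('full_stand','spare_stand','front_tray','middle_tray','rear_tray','bath','dropper','tub','cup_stack','wax_pot','floss_box','spatula'):
        print(l,[(np.round(r['box']).tolist(),round(r['conf'],2)) for r in regions_of(n,l)])
E
```

```text
pics
{'time_s': 0.0, 'joint_pos': array([ 6.16494334e+01,  1.96379835e+01,  8.73766250e+01, -2.93336491e-04,
        7.30753233e+01, -8.36686778e+00]), 'joint_vel': array([ 0.14870178,  0.00222375, -0.01836687, -0.03090355, -0.07523565,
        0.00386014]), 'joint_efforts': array([ 2.75331353e-03, -4.31245387e+01, -2.44218886e+01,  7.18800444e-02,
        5.58816385e-02, -1.55294060e-04]), 'tcp_pos': array([179.23432429, 493.05633954, 245.03462057]), 'eef_rot': array([[-9.39790319e-01,  3.41750798e-01, -7.41040626e-04],
       [ 3.41751528e-01,  9.39789327e-01, -1.38367114e-03],
       [ 2.23551356e-04, -1.55361251e-03, -9.99998768e-01]]), 'force': array([-0.01075953,  0.85313502,  0.19704958]), 'ft_torque': array([ 0.03431604,  0.01913802, -0.00762818]), 'grip_force': 0.0, 'opening': 1.00360710052857} 19.0
side {'fx': 512.8181367879063, 'fy': 512.8181367879063, 'cx': 275.4683957800929, 'cy': 203.59787656460506, 'eye': array([ -12.89693718, -583.69181236,  991.36986057]), 'rotation': array([[ 0.70624051,  0.51983761, -0.48061752],
       [-0.70794536,  0.52443487, -0.47305543],
    
[... 1122 characters left out ...]
906343 ]])}
full_stand [([218.0, 150.0, 257.0, 199.0], 0.78)]
spare_stand [([376.0, 253.0, 436.0, 323.0], 0.87), ([310.0, 150.0, 341.0, 197.0], 0.64)]
front_tray [([227.0, 187.0, 246.0, 204.0], 0.7)]
middle_tray [([224.0, 175.0, 250.0, 193.0], 0.47)]
rear_tray [([147.0, 157.0, 189.0, 185.0], 0.72), ([225.0, 171.0, 251.0, 182.0], 0.45)]
bath [([137.0, 207.0, 184.0, 233.0], 0.89), ([226.0, 176.0, 250.0, 196.0], 0.43)]
dropper [([312.0, 150.0, 345.0, 197.0], 0.25)]
tub [([220.0, 240.0, 251.0, 271.0], 0.77)]
cup_stack [([269.0, 126.0, 284.0, 152.0], 0.6)]
wax_pot [([356.0, 126.0, 378.0, 147.0], 0.84)]
floss_box [([326.0, 243.0, 353.0, 266.0], 0.56)]
spatula [([274.0, 116.0, 327.0, 139.0], 0.92)]
```

```bash
python3 - <<'E'
import cv2,numpy as np
s=cv2.imread('pics/side0.png');t=cv2.imread('pics/top0.png')
a=cv2.resize(s[105:345,130:430],None,fx=2.5,fy=2.5,interpolation=3)
b=cv2.resize(t[110:330,130:440],None,fx=2.5,fy=2.5,interpolation=3)
cv2.imwrite('pics/a.png',a);cv2.imwrite('pics/b.png',b)
E
```

```text
(no output)
```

View pics/a.png

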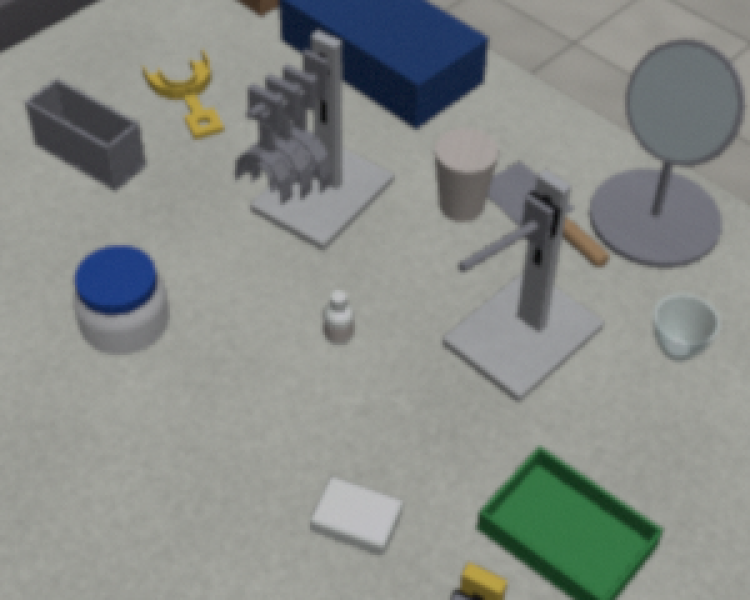

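View pics/b.png

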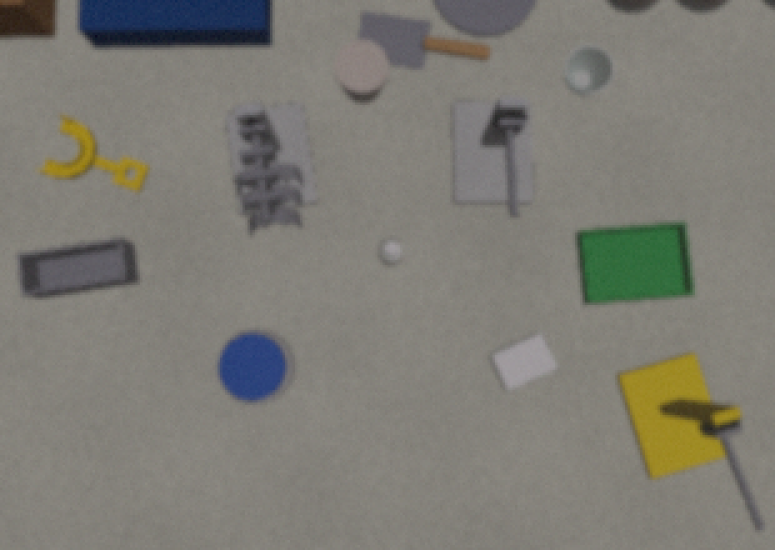

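Side crop: the grey stand with trays (full) is around (300,130). The bare grey spare stand is around (530,270), with its bar tip at (462,266). The yellow stand at (715,420) in the top crop and the yellow tray at (185,95) in the side crop are look-alikes. The grey bath is at (85,135). I'll enlarge both real stands to measure them.

```bash
python3 - <<'E'
from h import *
s=cv2.imread('pics/side0.png');t=cv2.imread('pics/top0.png')
def cr(im,u,v,w=65,h=50):
    return cv2.resize(im[v:v+h*2,u:u+w],(390,600) if 0 else None,fx=6,fy=6,interpolation=3)
P=np.hstack([cr(s,225,112,66,50)[:600],cr(s,306,170,66,50)[:600]])
cv2.imwrite('pics/c.png',P)
Q=np.hstack([cv2.resize(t[148:208,212:277],None,fx=6,fy=6,interpolation=3),cv2.resize(t[145:205,300:365],None,fx=6,fy=6,interpolation=3)])
cv2.imwrite('pics/d.png',Q);print(P.shape,Q.shape)
ct=camera('top');cs=camera('side')
print('tip',tri(ct,(336,195.2),cs,(314.8,211.4)),'root',tri(ct,(333.2,160.8),cs,(343.2,197)))
for n,c,L in(('top',ct,[(452,100),(528,100),(535,203),(455,203)]),('top',ct,[(228,105),(302,100),(316,203),(240,210)])):
    print([np.round(onz(c,130+a/2.5,110+b/2.5,14)[:2],0).tolist() for a,b in L])
for L in([(445,340),(518,397),(603,325)],[(250,205),(322,245),(395,178)]):
    print([np.round(onz(cs,130+a/2.5,105+b/2.5,14)[:2],0).tolist() for a,b in L])
E
```

```text
(600, 792, 3) (360, 780, 3)
tip (array([ 550.02681304, -146.53462078,  193.82087651]), np.float64(2.8527222906881597)) root (array([ 649.86075488, -145.26785066,  162.01422454]), np.float64(4.580599021435987))
[[723.0, -97.0], [722.0, -193.0], [590.0, -197.0], [591.0, -98.0]]
[[719.0, 186.0], [724.0, 93.0], [592.0, 75.0], [584.0, 170.0]]
[[592.0, -100.0], [591.0, -193.0], [716.0, -196.0]]
[[580.0, 170.0], [594.0, 74.0], [719.0, 90.0]]
```

View pics/c.png

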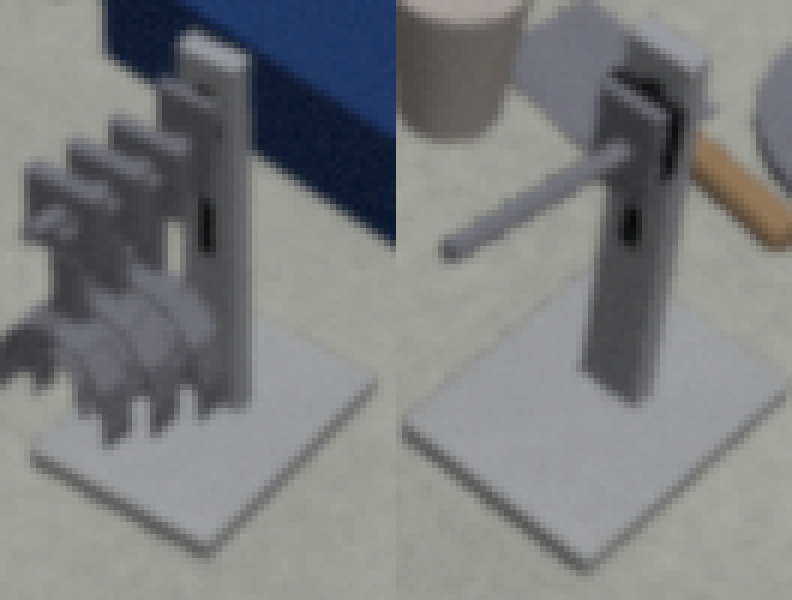

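View pics/d.png

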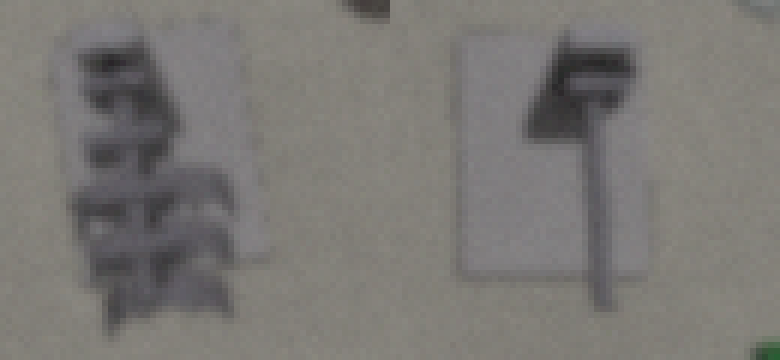

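```bash
cat >> h.py <<'E'
def T(p,P):
    c,s=np.cos(p[2]),np.sin(p[2]);P=np.atleast_2d(P).astype(float)
    return np.c_[p[0]+c*P[:,0]-s*P[:,1],p[1]+s*P[:,0]+c*P[:,1],P[:,2]]
E
python3 - <<'E'
from h import *
from scipy.optimize import least_squares
ct=camera('top');cs=camera('side')
px=lambda L,o:(np.array(L,float)+.5)/6-.5+np.array(o)
t12=np.tan(np.radians(12))
Sf=px([(33,452),(205,545),(377,380)],(225,112)); St=px([(28,168),(80,195),(70,143),(122,170),(112,118),(162,85),(215,110)],(225,112))
Tf=px([(265,262)],(212,148))
Ps=px([(6,420),(189,557),(392,390)],(306,170));Pb=px([(56,250),(229,155)],(306,170));Pp=px([(209,82),(264,115)],(306,170))
Qf=px([(68,35),(70,275),(258,275)],(300,145));Qb=px([(211,303),(202,105)],(300,145))
def res(v,full=False):
    F,S,fx,dy,dz=v[:3],v[3:6],v[6],v[7],v[8]; ot,os=v[9:11],v[11:13]
    corn=lambda p:T(p,[(fx,50,14),(fx,-50,14),(fx+130,-50,14),(fx+130,50,14)])
    e=[]
    c=corn(F); e+=[proj(cs,c[:3])+os-Sf, proj(ct,c[1:2])+ot-Tf]
    eye=[(x-4,y,175-x*t12-2+18) for x in(-74,-48,-22) for y in(18,-18)][:5]+[(0,14,200),(0,-14,200)]
    e+=[proj(cs,T(F,eye))+os-St]
    c=corn(S); e+=[proj(cs,c[:3])+os-Ps, proj(ct,c[[3,0,1]])+ot-Qf]
    b=T(S,[(-97.8,dy,175+dz+20.8),(0,dy,175+dz)]); e+=[proj(cs,b)+os-Pb, proj(ct,b)+ot-Qb]
    e+=[proj(cs,T(S,[(0,14+dy,200+dz),(0,-14+dy,200+dz)]))+os-Pp]
    e=np.vstack(e)
    return e if full else np.r_[e.ravel(),v[9:13]]
r=least_squares(res,[650,120,-.1,650,-147,0,-58,0,0,0,0,0,0],x_scale=[10,10,.1,10,10,.1,10,5,5,1,1,1,1],loss='soft_l1')
print(np.round(r.x,3)); print(np.round(res(r.x,True),1).tolist())
F,S=r.x[:3],r.x[3:6]
np.save('fit.npy',r.x)
print('trays',np.round(T(F,[(x,0,175-x*t12-2) for x in(-74,-48,-22)]),1).tolist(),'spare bar tip/root',np.round(T(S,[(-97.8,r.x[7],195.8+r.x[8]),(0,r.x[7],175+r.x[8])]),1).tolist())
# bath
for n,c in(('top',ct),('side',cs)):
    m=regions_of(n,'bath')[0]['mask'].astype(np.uint8)
    k=max(cv2.findContours(m,0,2)[0],key=cv2.contourArea);print(n,cv2.minAreaRect(k),cv2.approxPolyDP(k,3,True)[:,0].tolist())
L=[(20,258),(128,241),(137,283),(25,295)]
print([np.round(onz(ct,(a+.5)/2.5-.5+130,(b+.5)/2.5-.5+110,65)[:2],0).tolist() for a,b in L])
L=[(27,100),(58,82),(145,125),(115,150)]
print([np.round(onz(cs,(a+.5)/2.5-.5+130,(b+.5)/2.5-.5+105,65)[:2],0).tolist() for a,b in L])
E
```

```text
[ 6.44666e+02  1.32948e+02  1.21000e-01  6.48886e+02 -1.43790e+02
 -1.20000e-02 -5.68640e+01 -7.21000e-01 -5.14700e+00  3.49000e-01
  1.40000e-01 -6.10000e-02  8.70000e-02]
[[-1.0, -1.4], [-0.6, 0.2], [1.0, 0.1], [0.5, -0.5], [-0.8, -0.7], [2.2, 1.1], [-0.4, -0.3], [2.5, 1.4], [-0.2, 0.1], [-0.4, -0.5], [-0.3, -0.1], [-0.6, -0.0], [0.1, 1.3], [1.1, -1.0], [-0.4, -0.3], [-0.5, 0.4], [0.3, 0.5], [-0.4, 0.0], [0.2, -0.9], [-0.1, 0.5], [-0.1, -0.8], [-0.1, 0.0], [0.6, 1.1]]
trays [[571.2, 124.0, 188.7], [597.0, 127.2, 183.2], [622.8, 130.3, 177.7]] spare bar tip/root [[551.1, -143.3, 190.7], [648.9, -144.5, 169.9]]
top ((161.31539916992188, 217.02310180664062), (18.977313995361328, 47.0091667175293), 82.87498474121094) [[184, 209], [174, 206], [139, 212], [139, 226], [183, 223]]
side ((164.38235473632812, 157.5294189453125), (53.67905044555664, 28.640262603759766), 30.963754653930664) [[143, 143], [142, 155], [149, 165], [174, 180], [187, 172], [183, 152], [153, 137]]
[[522.0, 423.0], [542.0, 296.0], [492.0, 284.0], [479.0, 416.0]]
[[483.0, 422.0], [525.0, 423.0], [549.0, 300.0], [502.0, 292.0]]
```

```bash
cat >> h.py <<'E'
from scipy.spatial.transform import Rotation as Ro
def Rdown(yaw):   # tool z down, tool y along stand y
    c,s=np.cos(yaw),np.sin(yaw);y=np.array([-s,c,0]);z=np.array([0,0,-1.]);return np.c_[np.cross(y,z),y,z]
def plan(P,R,s=None):
    s=s or sense();R0=np.array(s['eef_rot']);p=np.array(s['tcp_pos'])
    print('t',round(s['time_s'],2),'pos',np.round(p,1),'rot units',np.round(np.degrees((Ro.from_matrix(R0).inv()*Ro.from_matrix(R)).as_rotvec())/6,2),'shift in target tool axes',np.round(R.T@(np.array(P)-p),1),'F',np.round(s['force'],1),'op',round(s['opening']*91.8,1))
def wray(c,s,u,v):
    H=np.array(c['hand_eye']);x,y=(u-c['cx'])/c['fx'],(v-c['cy'])/c['fy'];r=np.hypot(x,y);k=np.sin(r)/max(r,1e-9)
    d=np.array([x*k,-y*k,-np.cos(r)]);R=np.array(s['eef_rot'])
    return R@H[:3,3]+np.array(s['tcp_pos']),R@H[:3,:3]@d
def wproj(c,s,P):
    H=np.array(c['hand_eye']);R=np.array(s['eef_rot']);q=((np.atleast_2d(P)-s['tcp_pos'])@R-H[:3,3])@H[:3,:3]
    x,y,z=q[:,0],-q[:,1],-q[:,2];h=np.hypot(x,y);r=np.arctan2(h,z)
    return np.c_[c['cx']+c['fx']*r*x/h,c['cy']+c['fy']*r*y/h]
E
python3 - <<'E'
from h import *
c=camera('wrist');print({k:v for k,v in c.items() if k!='color'})
plan((551,124,290),Rdown(.121))
E
```

```text
{'fx': 325.19226210127806, 'fy': 325.19226210127806, 'cx': 277.7077698422202, 'cy': 210.68613307986632, 'hand_eye': array([[-1.28967608e-03,  9.68948705e-01,  2.47258457e-01,
         6.76021204e+01],
       [ 9.99999156e-01,  1.28849404e-03,  1.66588252e-04,
        -9.72267967e-02],
       [-1.57175578e-04,  2.47258463e-01, -9.68949549e-01,
        -1.38950665e+02],
       [ 0.00000000e+00,  0.00000000e+00,  0.00000000e+00,
         1.00000000e+00]])}
t 1.65 pos [179.4 493.4 245.8] rot units [ 0.    0.   -4.49] shift in target tool axes [-324.3 -411.6  -44.2] F [ 0.3  0.1 -0.3] op 91.6
```

Request:
step_arm --targets '[0, 0, -11, 0, 0, -1.12, 91, 0, 0, -11, 0, 0, -1.12, 91, 0, 0, -11, 0, 0, -1.12, 91, 0, 0, -11, 0, 0, -1.13, 91, -29, -37, 0, 0, 0, 0, 91, -29, -37, 0, 0, 0, 0, 91, -29, -37, 0, 0, 0, 0, 91, -29, -37, 0, 0, 0, 0, 91]'

```text
time_s: 2.45
tcp_pos: [313.4, 359.2, 289.9]
eef_rot: [[-0.993, -0.122, 0.0], [-0.122, 0.993, 0.0], [-0.001, 0.0, -1.0]]
force: [-0.4, -0.3, -0.6]
opening: 0.99
grip_force: 0.0
```

Request:
step_arm --targets '[-29, -37, 0, 0, 0, 0, 91, -29, -37, 0, 0, 0, 0, 91, -29, -37, 0, 0, 0, 0, 91, -29, -37, 0, 0, 0, 0, 91, -29, -37, 0, 0, 0, 0, 91, -29, -37, 0, 0, 0, 0, 91, -34, -41, 0, 0, 0, 0, 91, 0, 0, 0, 0, 0, 0, 91]'

```text
time_s: 3.25
tcp_pos: [551.8, 122.5, 288.7]
eef_rot: [[-0.993, -0.116, 0.001], [-0.116, 0.993, -0.002], [-0.001, -0.002, -1.0]]
force: [0.3, 1.5, -0.5]
opening: 0.992
grip_force: 0.0
```

```bash
python3 - <<'E'
from h import *
v=np.load('fit.npy');F=v[:3]
plan((551,124,290),Rdown(.121));s=sense();c=camera('wrist');im=c['color'].copy();cv2.imwrite('pics/w1raw.png',im)
t=np.tan(np.radians(12))
for x in(-74,-48,-22):
    q=wproj(c,s,T(F,[(x-4,18,191-x*t),(x-4,-18,191-x*t),(x+4,18,191-x*t),(x+4,-18,191-x*t)]))
    print(np.round(q,1).tolist())
    for a,b in q: cv2.circle(im,(int(round(a)),int(round(b))),1,(0,0,255),-1)
cv2.imwrite('pics/w1.png',cv2.resize(im[60:360,60:500] if 0 else im,None,fx=1.4,fy=1.4,interpolation=3))
E
```

```text
t 3.25 pos [551.8 122.5 288.7] rot units [-0.02  0.   -0.05] shift in target tool axes [ 0.6  1.6 -1.3] F [ 0.3  1.5 -0.5] op 91.1
[[301.1, 246.0], [251.5, 246.2], [300.9, 256.2], [251.8, 256.4]]
[[300.0, 275.0], [253.2, 275.2], [299.8, 284.2], [253.5, 284.4]]
[[298.9, 300.5], [254.8, 300.6], [298.7, 308.7], [255.1, 308.9]]
```

View pics/w1.png

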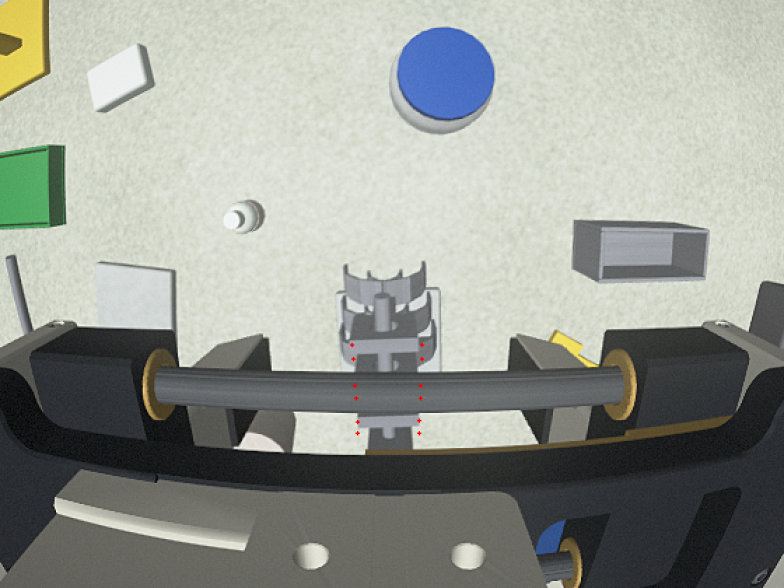

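The wrist view shows the front eye's top at about (358–419, 338–353) and the bar tip at (383,297). The rail hides the others. I'll zoom in to measure.

```bash
python3 - <<'E'
import cv2
im=cv2.imread('pics/w1raw.png')
cv2.imwrite('pics/w1z.png',cv2.resize(im[180:265,225:325],None,fx=7,fy=7,interpolation=3))
E
```

```text
(no output)
```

View pics/w1z.png

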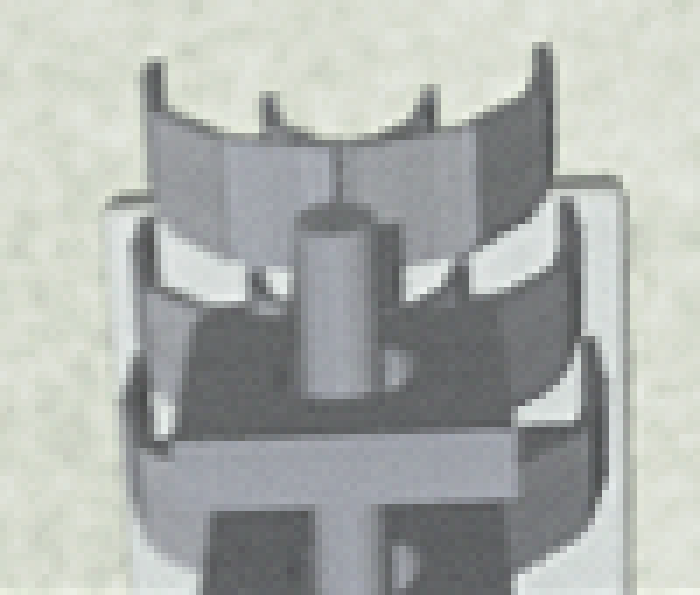

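```bash
python3 - <<'E'
from h import *
from scipy.optimize import least_squares
v=np.load('fit.npy');s=sense();c=camera('wrist');t=np.tan(np.radians(12))
f=lambda p:(wproj(c,s,T((p[0],p[1],.145),[(-78,0,191+74*t)]))-[274.6,242.1]).ravel()
r=least_squares(f,v[:2]).x;print('F',r, 'tip px',wproj(c,s,T((*r,.145),[(-97.8,0,195.8)])))
F=np.r_[r,.145];np.save('F.npy',F)
print(np.round(T(F,[(x,0,173-x*t) for x in(-74,-48,-22)]),1).tolist())
S=v[3:6];R=Rdown(S[2])@Ro.from_euler('y',1,degrees=True).as_matrix()
a=np.radians(12);sx=T((0,0,S[2]),[(-np.cos(a),0,np.sin(a)),(0,1,0),(-np.sin(a),0,-np.cos(a))]);R=sx.T
print(R,T(S,[(-70,v[7],0)]))
plan((T(S,[(-70,v[7],230)])[0]),R)
E
```

```text
F [639.42461001 135.54657155] tip px [[273.87860274 211.76060228]]
[[566.2, 124.9, 188.7], [591.9, 128.6, 183.2], [617.7, 132.4, 177.7]]
[[-0.97807643  0.01206315 -0.20789656]
 [ 0.01179954  0.99992724  0.00250807]
 [ 0.20791169  0.         -0.9781476 ]] [[ 578.88248118 -143.66670219    0.        ]]
t 3.35 pos [548.7 126.1 289.1] rot units [-0.13  1.98  1.25] shift in target tool axes [ -45.  -269.3   50.8] F [-0.2  0.5 -0.1] op 90.9
```

Request:
step_arm --targets '[0, 0, 0, -0.06, 1, 0.62, 0, 0, 0, 0, -0.06, 1, 0.62, 0, -8, -45, 0, 0, 0, 0, 0, -8, -45, 0, 0, 0, 0, 0, -8, -45, 10, 0, 0, 0, 0, -8, -45, 10, 0, 0, 0, 0, -8, -45, 10, 0, 0, 0, 0, -5, -44, 10, 0, 0, 0, 0]'

```text
time_s: 4.15
tcp_pos: [581.7, -142.4, 241.4]
eef_rot: [[-0.978, 0.007, -0.208], [0.007, 1.0, 0.001], [0.208, -0.001, -0.978]]
force: [1.1, 0.6, 0.4]
opening: 0.342
grip_force: 0.0
```

Request:
step_arm --targets '[0, 0, 5, 0, 0, 0, 0, 0, 0, 0, 0, 0, 0, 0, 0, 0, 0, 0, 0, 0, 0]'

```text
time_s: 4.45
tcp_pos: [580.7, -140.4, 237.2]
eef_rot: [[-0.978, 0.007, -0.208], [0.007, 1.0, 0.001], [0.208, -0.0, -0.978]]
force: [0.3, -0.2, -0.2]
opening: 0.081
grip_force: 0.0
```

```bash
python3 - <<'E'
from h import *
v=np.load('fit.npy');S=v[3:6];a=np.radians(12)
R=T((0,0,S[2]),[(-np.cos(a),0,np.sin(a)),(0,1,0),(-np.sin(a),0,-np.cos(a))]).T
plan((T(S,[(-70,v[7],212)])[0]),R)
s=sense();c=camera('wrist');cv2.imwrite('pics/w2raw.png',c['color']);np.savez('w2.npz',p=s['tcp_pos'],R=s['eef_rot'])
q=wproj(c,s,T(S,[(-97.8,v[7],195.8+v[8]),(-75,v[7],191+v[8])]));print(q)
u,w=map(int,q[0]);cv2.imwrite('pics/w2.png',cv2.resize(c['color'][100:300,180:380],None,fx=3,fy=3,interpolation=3))
E
```

```text
t 4.45 pos [ 580.7 -140.4  237.2] rot units [-0.01  0.    0.05] shift in target tool axes [-3.5 -3.3 25.1] F [ 0.3 -0.2 -0.2] op 7.4
[[271.93001732 210.05340739]
 [271.9744138  246.26008458]]
```

View pics/w2.png

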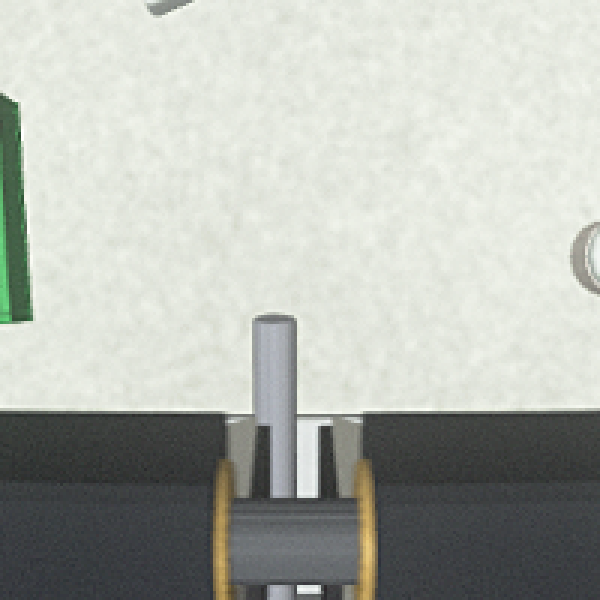

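The bar tip is at about (274,319) in the crop, within 1 px sideways of the model. The fingers straddle it, offset about 3 mm. I'll centre over the bar, then feel down for its height.

Request:
step_arm --targets '[-3, -3, 0, 0, 0, 0, 0, 0, 0, 10, 0, 0, 0, 0, 0, 0, 8, 0, 0, 0, 0, 0, 0, 4, 0, 0, 0, 0, 0, 0, 0, 0, 0, 0, 0, 0, 0, 0, 0, 0, 0, 0]'

```text
time_s: 5.1
tcp_pos: [579.0, -145.5, 214.4]
eef_rot: [[-0.978, 0.009, -0.208], [0.009, 1.0, 0.001], [0.208, -0.001, -0.978]]
force: [0.0, -0.5, 0.1]
opening: 0.009
grip_force: 0.0
```

Request:
step_arm --targets '[0, 0, 0.5, 0, 0, 0, 0, 0, 0, 0.5, 0, 0, 0, 0, 0, 0, 0.5, 0, 0, 0, 0, 0, 0, 0.5, 0, 0, 0, 0, 0, 0, 0, 0, 0, 0, 0]'

```text
time_s: 5.6
tcp_pos: [578.6, -145.5, 212.5]
eef_rot: [[-0.978, 0.009, -0.208], [0.009, 1.0, 0.001], [0.208, -0.001, -0.978]]
force: [-0.6, -1.0, -0.2]
opening: 0.005
grip_force: 0.0
```

Request:
step_arm --targets '[0, 0, 0.5, 0, 0, 0, 0, 0, 0, 0.5, 0, 0, 0, 0, 0, 0, 0.5, 0, 0, 0, 0]'

```text
time_s: 5.9
tcp_pos: [578.3, -145.4, 211.0]
eef_rot: [[-0.978, 0.009, -0.208], [0.009, 1.0, 0.001], [0.208, -0.001, -0.978]]
force: [-0.5, 1.6, 0.5]
opening: 0.004
grip_force: 0.0
```

Request:
step_arm --targets '[0, 0, 0.5, 0, 0, 0, 0, 0, 0, 0.5, 0, 0, 0, 0, 0, 0, 0.5, 0, 0, 0, 0]'

```text
time_s: 6.2
tcp_pos: [578.0, -145.5, 209.6]
eef_rot: [[-0.978, 0.009, -0.208], [0.009, 1.0, 0.001], [0.208, -0.001, -0.978]]
force: [0.1, -0.4, -0.0]
opening: 0.008
grip_force: 0.0
```

Request:
step_arm --targets '[0, 0, 0.5, 0, 0, 0, 0, 0, 0, 0.5, 0, 0, 0, 0, 0, 0, 0.5, 0, 0, 0, 0]'

```text
time_s: 6.5
tcp_pos: [577.7, -145.4, 208.1]
eef_rot: [[-0.978, 0.009, -0.208], [0.009, 1.0, 0.001], [0.208, -0.001, -0.978]]
force: [-0.1, -1.2, -0.3]
opening: 0.004
grip_force: 0.0
```

Request:
step_arm --targets '[0, 0, 0.5, 0, 0, 0, 0, 0, 0, 0.5, 0, 0, 0, 0]'

```text
time_s: 6.7
tcp_pos: [577.6, -145.5, 207.6]
eef_rot: [[-0.978, 0.009, -0.207], [0.009, 1.0, 0.001], [0.207, -0.001, -0.978]]
force: [-0.0, 0.9, 5.2]
opening: 0.006
grip_force: 2.1
```

Request:
step_arm --targets '[0, 0, 0.5, 0, 0, 0, 0, 0, 0, 0.5, 0, 0, 0, 0]'

```text
time_s: 6.9
tcp_pos: [577.6, -145.5, 207.3]
eef_rot: [[-0.978, 0.009, -0.207], [0.009, 1.0, 0.0], [0.207, -0.002, -0.978]]
force: [-0.8, 0.8, 9.3]
opening: 0.003
grip_force: 4.2
```

Request:
step_arm --targets '[0, 0, 0.5, 0, 0, 0, 0, 0, 0, 0, 0, 0, 0, 0]'

```text
time_s: 7.1
tcp_pos: [577.6, -145.5, 207.3]
eef_rot: [[-0.979, 0.009, -0.206], [0.009, 1.0, 0.0], [0.206, -0.002, -0.979]]
force: [-0.8, 1.4, 8.7]
opening: 0.003
grip_force: 4.2
```

Request:
step_arm --targets '[0, 0, -5, 0, 0, 0, 0, 0, 0, -25, 0, 0, 0, 80, 0, 0, -40, 0, 0, 0, 80]'

```text
time_s: 7.4
tcp_pos: [590.7, -145.2, 272.5]
eef_rot: [[-0.977, 0.009, -0.214], [0.009, 1.0, 0.003], [0.214, 0.001, -0.977]]
force: [1.2, -1.2, -0.4]
opening: 0.131
grip_force: 0.0
```

```bash
python3 - <<'E'
from h import *
from scipy.optimize import least_squares
v=np.load('fit.npy');c=camera('wrist');t=np.tan(np.radians(12))
R0=np.array([[-0.993,-0.116,0.001],[-0.116,0.993,-0.002],[-0.001,-0.002,-1.0]])
s0=dict(tcp_pos=np.array([551.8,122.5,288.7]),eef_rot=R0)
f=lambda p:(wproj(c,s0,T((p[0],p[1],.145),[(-78,0,191+74*t)]))-[274.6,242.1]).ravel()
r=least_squares(f,v[:2]).x;F=np.r_[r,.145];print('F',F,'tip',wproj(c,s0,T(F,[(-97.8,0,195.8)])));np.save('F.npy',F)
tr=T(F,[(x,0,173-x*t) for x in(-74,-48,-22)]);print(np.round(tr,1).tolist())
plan(tr[0]+[0,0,66],Rdown(.145))
E
```

```text
F [6.41374779e+02 1.33185347e+02 1.45000000e-01] tip [[273.8808654  211.70135051]]
[[568.2, 122.5, 188.7], [593.9, 126.2, 183.2], [619.6, 130.0, 177.7]]
t 7.45 pos [ 593.8 -145.9  281. ] rot units [ 0.11 -1.93 -1.47] shift in target tool axes [-13.4 269.3  26.3] F [-2.4  0.2  5.5] op 16.1
```

Request:
step_arm --targets '[0, 0, 0, 0.05, -0.97, -0.74, 80, 0, 0, 0, 0.05, -0.97, -0.74, 80, -2, 45, 0, 0, 0, 0, 80, -2, 45, 0, 0, 0, 0, 80, -2, 45, 0, 0, 0, 0, 80, -2, 45, 0, 0, 0, 0, 80, -2, 45, 0, 0, 0, 0, 80, -3, 44, 0, 0, 0, 0, 80]'

```text
time_s: 8.25
tcp_pos: [564.9, 124.3, 275.5]
eef_rot: [[-0.989, -0.146, -0.006], [-0.146, 0.989, 0.004], [0.006, 0.005, -1.0]]
force: [-0.2, -0.3, -0.3]
opening: 0.853
grip_force: 0.0
```

Request:
step_arm --targets '[0, 0, 10, 0, 0, 0, 80, 0, 0, 10, 0, 0, 0, 80, 0, 0, 0, 0, 0, 0, 80, 0, 0, 0, 0, 0, 0, 80]'

```text
time_s: 8.65
tcp_pos: [565.4, 121.2, 255.0]
eef_rot: [[-0.99, -0.144, -0.007], [-0.144, 0.99, 0.004], [0.007, 0.005, -1.0]]
force: [0.8, 0.9, -0.7]
opening: 0.867
grip_force: 0.0
```

```bash
python3 - <<'E'
from h import *
F=np.load('F.npy');t=np.tan(np.radians(12))
plan(T(F,[(-74,0,173+74*t+3)])[0],Rdown(.145))
s=sense();c=camera('wrist');im=c['color'].copy()
for x in(-74,-48,-22):
    for a,b in wproj(c,s,T(F,[(x-4,18,191-x*t),(x-4,-18,191-x*t),(x+4,18,191-x*t),(x+4,-18,191-x*t)])): cv2.circle(im,(int(round(a)),int(round(b))),1,(0,0,255),-1)
for a,b in wproj(c,s,T(F,[(-97.8,0,195.8)])): cv2.circle(im,(int(round(a)),int(round(b))),1,(0,0,255),-1)
cv2.imwrite('pics/w3.png',cv2.resize(im[160:310,180:380],None,fx=4,fy=4,interpolation=3))
E
```

```text
t 8.65 pos [565.4 121.2 255. ] rot units [ 0.05 -0.06 -0.01] shift in target tool axes [-2.9  0.9 63.3] F [ 0.8  0.9 -0.7] op 79.6
```

View pics/w3.png

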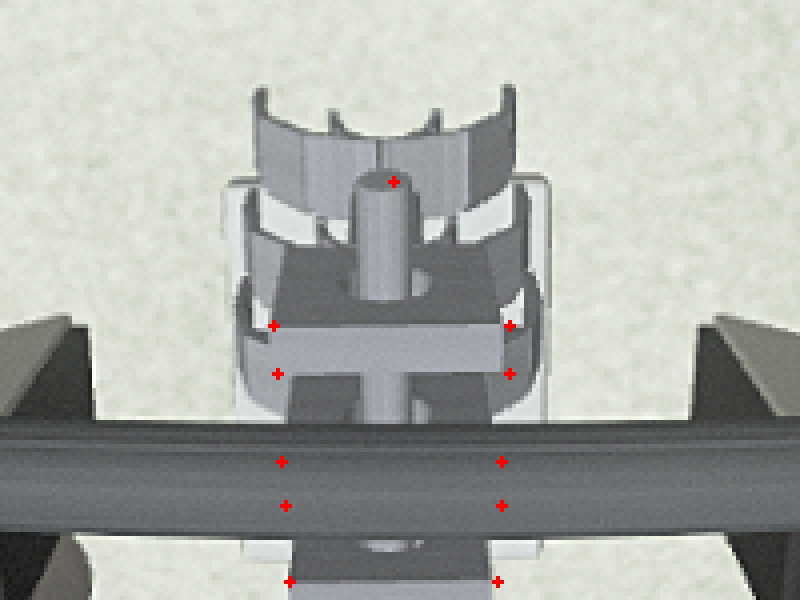

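Request:
step_arm --targets '[-3, 0, 20, 0.05, -0.06, 0, 80, 0, 0, 20, 0, 0, 0, 80, 0, 0, 15, 0, 0, 0, 65, 0, 0, 8, 0, 0, 0, 60, 0, 0, 0, 0, 0, 0, 55, 0, 0, 0, 0, 0, 0, 50]'

```text
time_s: 9.3
tcp_pos: [568.7, 122.8, 193.3]
eef_rot: [[-0.989, -0.145, 0.002], [-0.145, 0.989, 0.0], [-0.002, -0.0, -1.0]]
force: [0.6, 0.1, 0.0]
opening: 0.579
grip_force: 0.0
```

Request:
step_arm --squeeze 8 --targets '[0, 0, 0, 0, 0, 0, 44, 0, 0, 0, 0, 0, 0, 40, 0, 0, 0, 0, 0, 0, 36, 0, 0, 0, 0, 0, 0, 30, 0, 0, 0, 0, 0, 0, 30, 0, 0, 0, 0, 0, 0, 30]'

```text
time_s: 9.9
tcp_pos: [568.7, 122.8, 193.2]
eef_rot: [[-0.989, -0.145, 0.002], [-0.145, 0.989, -0.0], [-0.002, -0.001, -1.0]]
force: [1.0, -3.8, 4.9]
opening: 0.39
grip_force: 8.0
```

Request:
step_arm --targets '[0, -0.8, -1, 0, 0, 0, 30, 0, -0.7, -1, 0, 0, 0, 30, 0, 0, 0, 0, 0, 0, 30]'

```text
time_s: 10.2
tcp_pos: [567.8, 122.0, 193.9]
eef_rot: [[-0.989, -0.146, -0.001], [-0.146, 0.989, 0.001], [0.001, 0.001, -1.0]]
force: [-0.2, 0.6, -0.5]
opening: 0.393
grip_force: 8.0
```

Request:
step_arm --targets '[0, 0, -1.3, 0, 0, 0, 30, 3, 0, -0.6, 0, 0, 0, 30, 5, 0, -1.1, 0, 0, 0, 30, 5, 0, -1.1, 0, 0, 0, 30]'

```text
time_s: 10.6
tcp_pos: [554.9, 119.8, 198.5]
eef_rot: [[-0.989, -0.146, 0.0], [-0.146, 0.989, 0.0], [-0.0, 0.0, -1.0]]
force: [0.4, -0.4, 0.4]
opening: 0.393
grip_force: 8.0
```

Request:
step_arm --targets '[5, 0, -1.1, 0, 0, 0, 30, 5, 0, -1.1, 0, 0, 0, 30, 5, 0, -1.1, 0, 0, 0, 30, 5, 0, -1.1, 0, 0, 0, 30, 5, 0, -1.1, 0, 0, 0, 30, 5, 0, -1.1, 0, 0, 0, 30]'

```text
time_s: 11.2
tcp_pos: [525.4, 115.3, 205.3]
eef_rot: [[-0.989, -0.146, 0.001], [-0.146, 0.989, 0.0], [-0.001, 0.0, -1.0]]
force: [-0.2, -0.3, -1.2]
opening: 0.392
grip_force: 8.0
```

Request:
step_arm --targets '[10, 0, -2, 0, 0, 0, 30, 0, 0, 0, 0, 0, 0.7, 30, 0, 0, 0, 0, 0, 0.7, 30, 0, -35, 0, 0, 0, 0, 30, 0, -45, 0, 0, 0, 0, 30, 0, -45, 0, 0, 0, 0, 30, 0, -45, 0, 0, 0, 0, 30, 0, -45, 0, 0, 0, 0, 30]'

```text
time_s: 12.0
tcp_pos: [515.1, -102.6, 207.4]
eef_rot: [[-1.0, 0.0, 0.001], [0.0, 1.0, 0.0], [-0.001, 0.0, -1.0]]
force: [1.3, 0.2, -0.8]
opening: 0.389
grip_force: 8.0
```

Request:
step_arm --targets '[0, -30, 3, 0, 0, 0, 30, -5, -10, 3, 0, 0, 0, 30, -5, -3, 2, 0, 0, 0, 30, 0, 0, 0, 0, 0, 0, 30, 0, 0, 0, 0, 0, 0, 30, 0, 0, 0, 0, 0, 0, 30]'

```text
time_s: 12.6
tcp_pos: [525.9, -142.7, 199.2]
eef_rot: [[-1.0, -0.001, 0.0], [-0.001, 1.0, 0.0], [-0.0, 0.0, -1.0]]
force: [-1.2, 0.8, -0.1]
opening: 0.394
grip_force: 8.0
```

```bash
python3 - <<'E'
from h import *
plan((530,-143.7,198.3),Rdown(0))
s=sense();c=camera('wrist');im=c['color'].copy();cv2.imwrite('pics/w4raw.png',im)
for a,b in wproj(c,s,[(550,-143.7,189.5),(575,-143.7,184.2)]): print(a,b);cv2.circle(im,(int(round(a)),int(round(b))),1,(0,0,255),-1)
cv2.imwrite('pics/w4.png',cv2.resize(im[160:310,180:380],None,fx=4,fy=4,interpolation=3))
E
```

```text
t 12.6 pos [ 525.9 -142.7  199.2] rot units [0.   0.   0.01] shift in target tool axes [-4.1 -1.   0.9] F [-1.2  0.8 -0.1] op 36.2
275.2440613279118 309.10454209296887
275.44655057881573 340.2703772468727
```

View pics/w4.png

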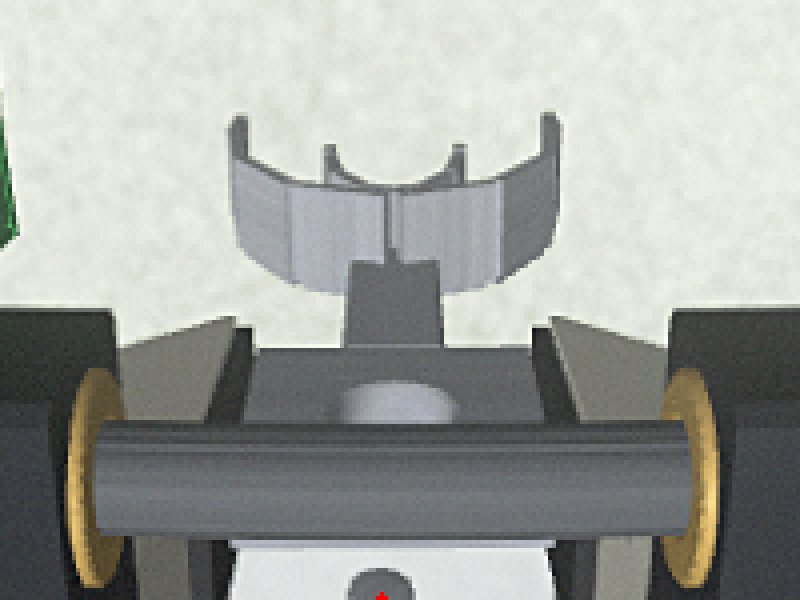

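The wrist view shows the tray's hole at about (398,405) and the spare bar tip at (381,590), right at the prediction. The tray needs about 1.4 mm towards -y. I'll thread it in gently.

Request:
step_arm --targets '[-4, -1.4, 0.9, 0, 0, 0, 30, 0, 0, 0, 0, 0, 0, 30, -4, 0, 0.85, 0, 0, 0, 30, -4, 0, 0.85, 0, 0, 0, 30, -3, 0, 0.64, 0, 0, 0, 30, 0, 0, 0, 0, 0, 0, 30]'

```text
time_s: 13.25
tcp_pos: [541.2, -145.5, 195.6]
eef_rot: [[-1.0, 0.0, 0.0], [0.0, 1.0, 0.0], [-0.0, 0.0, -1.0]]
force: [0.1, -0.4, -1.1]
opening: 0.391
grip_force: 8.0
```

Request:
step_arm --targets '[-2, 0, 0.43, 0, 0, 0, 30, -2, 0, 0.43, 0, 0, 0, 30, -2, 0, 0.43, 0, 0, 0, 30, 0, 0, 0, 0, 0, 0, 30]'

```text
time_s: 13.65
tcp_pos: [547.0, -145.5, 194.5]
eef_rot: [[-1.0, 0.0, 0.001], [0.0, 1.0, 0.0], [-0.001, 0.0, -1.0]]
force: [0.6, 0.7, -0.8]
opening: 0.391
grip_force: 8.0
```

Request:
step_arm --targets '[-2, 0, 0.43, 0, 0, 0, 30, -2, 0, 0.43, 0, 0, 0, 30, -2, 0, 0.43, 0, 0, 0, 30, 0, 0, 0, 0, 0, 0, 30]'

```text
time_s: 14.05
tcp_pos: [553.1, -145.5, 193.2]
eef_rot: [[-1.0, 0.0, 0.001], [0.0, 1.0, 0.0], [-0.001, 0.0, -1.0]]
force: [-0.6, 0.8, -0.6]
opening: 0.389
grip_force: 8.0
```

Request:
step_arm --targets '[-2, 0.5, 0.43, 0, 0, 0, 30, -2, 0, 0.43, 0, 0, 0, 30, -2, 0, 0.43, 0, 0, 0, 30, 0, 0, 0, 0, 0, 0, 30]'

```text
time_s: 14.45
tcp_pos: [559.1, -145.0, 191.9]
eef_rot: [[-1.0, 0.0, 0.001], [0.0, 1.0, 0.0], [-0.001, 0.0, -1.0]]
force: [-0.3, 0.3, -0.3]
opening: 0.393
grip_force: 8.0
```

Request:
step_arm --targets '[-3, 0, 0.64, 0, 0, 0, 30, -3, 0, 0.64, 0, 0, 0, 30, -3, 0, 0.64, 0, 0, 0, 30, 0, 0, 0, 0, 0, 0, 30]'

```text
time_s: 14.85
tcp_pos: [568.2, -145.0, 189.9]
eef_rot: [[-1.0, 0.0, 0.001], [0.0, 1.0, 0.0], [-0.001, 0.0, -1.0]]
force: [0.2, -0.0, -0.6]
opening: 0.393
grip_force: 8.0
```

```bash
python3 - <<'E'
from h import *
s=sense();print(s['tcp_pos'],s['force'])
a=camera('side')['color'][165:275,295:385];cv2.imwrite('pics/s5.png',cv2.resize(a,None,fx=5,fy=5,interpolation=3))
E
```

```text
[ 568.18396897 -144.990914    189.92544589] [ 0.21012978 -0.0175822  -0.61569587]
```

View pics/s5.png

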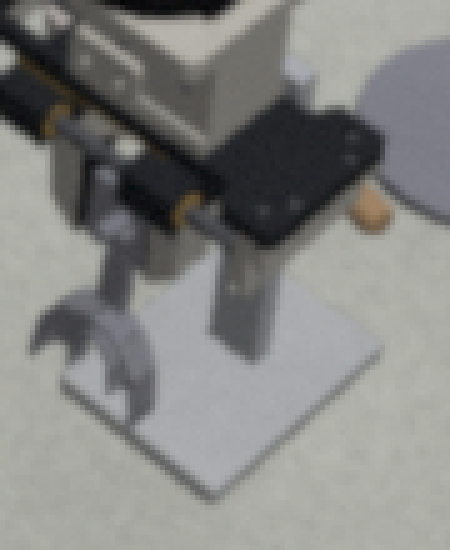

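The side view shows the bar end at (112,225) through the eye: the tray is threaded with no force. I'll slide it back.

Request:
step_arm --targets '[-5, 0, 1.06, 0, 0, 0, 30, -5, 0, 1.06, 0, 0, 0, 30, -5, 0, 1.06, 0, 0, 0, 30, -5, 0, 1.06, 0, 0, 0, 30, -5, 0, 1.06, 0, 0, 0, 30, -5, 0, 1.06, 0, 0, 0, 30, 0, 0, 0, 0, 0, 0, 30]'

```text
time_s: 15.6
tcp_pos: [598.3, -145.0, 183.4]
eef_rot: [[-1.0, 0.0, 0.0], [0.0, 1.0, 0.0], [-0.0, 0.0, -1.0]]
force: [-0.2, -0.3, -0.2]
opening: 0.396
grip_force: 8.0
```

Request:
step_arm --targets '[-5, 0, 1.06, 0, 0, 0, 30, -5, 0, 1.06, 0, 0, 0, 30, -5, 0, 1.06, 0, 0, 0, 30, -5, 0, 1.06, 0, 0, 0, 30, -5, 0, 1.06, 0, 0, 0, 30, -5, 0, 1.06, 0, 0, 0, 30, 0, 0, 0, 0, 0, 0, 30]'

```text
time_s: 16.3
tcp_pos: [628.3, -145.0, 177.1]
eef_rot: [[-1.0, 0.0, 0.0], [0.0, 1.0, 0.0], [-0.0, 0.0, -1.0]]
force: [0.4, -0.2, -1.1]
opening: 0.395
grip_force: 8.0
```

Request:
step_arm --targets '[-2, 0, 0.43, 0, 0, 0, 30, -2, 0, 0.43, 0, 0, 0, 30, -2, 0, 0.43, 0, 0, 0, 30, -1, 0, 0.21, 0, 0, 0, 30, 0, 0, 0, 0, 0, 0, 30]'

```text
time_s: 16.8
tcp_pos: [634.9, -145.0, 175.9]
eef_rot: [[-1.0, 0.0, 0.001], [0.0, 1.0, 0.0], [-0.001, 0.0, -1.0]]
force: [-0.0, -0.2, -0.7]
opening: 0.393
grip_force: 8.0
```

Request:
step_arm --targets '[-1, 0, 0.21, 0, 0, 0, 30, -1, 0, 0.21, 0, 0, 0, 30, -1, 0, 0.21, 0, 0, 0, 30, 0, 0, 0, 0, 0, 0, 30]'

```text
time_s: 17.2
tcp_pos: [637.9, -145.0, 175.3]
eef_rot: [[-1.0, 0.0, 0.001], [0.0, 1.0, 0.0], [-0.001, 0.0, -1.0]]
force: [-0.6, 0.3, -1.0]
opening: 0.394
grip_force: 8.0
```

Request:
step_arm --targets '[-1, 0, 0.21, 0, 0, 0, 30, -1, 0, 0.21, 0, 0, 0, 30, -1, 0, 0.21, 0, 0, 0, 30, 0, 0, 0, 0, 0, 0, 30]'

```text
time_s: 17.6
tcp_pos: [640.9, -145.0, 174.6]
eef_rot: [[-1.0, 0.0, 0.001], [0.0, 1.0, 0.0], [-0.001, 0.0, -1.0]]
force: [-0.6, 0.0, -0.9]
opening: 0.393
grip_force: 8.0
```

Request:
step_arm --targets '[-1, 0, 0.21, 0, 0, 0, 30, -1, 0, 0.21, 0, 0, 0, 30, 0, 0, 0, 0, 0, 0, 30]'

```text
time_s: 17.9
tcp_pos: [642.5, -145.0, 174.2]
eef_rot: [[-1.0, 0.001, -0.001], [0.001, 1.0, 0.0], [0.001, 0.0, -1.0]]
force: [-2.4, 0.4, 1.0]
opening: 0.394
grip_force: 8.0
```

Request:
step_arm --targets '[0.5, 0, 0.5, 0, 0, 0, 30, 0, 0, 0.5, 0, 0, 0, 30, 0, 0, 0.5, 0, 0, 0, 30, 0, 0, 0, 0, 0, 0, 30]'

```text
time_s: 18.3
tcp_pos: [642.4, -145.0, 172.6]
eef_rot: [[-1.0, 0.0, 0.001], [0.0, 1.0, 0.0], [-0.001, 0.0, -1.0]]
force: [-0.3, 0.6, -0.7]
opening: 0.394
grip_force: 8.0
```

Request:
step_arm --targets '[0, 0, 0, 0, 0, 0, 40, 0, 0, 0, 0, 0, 0, 44, 0, 0, 0, 0, 0, 0, 55, 0, 0, 0, 0, 0, 0, 65, 0, 0, 0, 0, 0, 0, 65]'

```text
time_s: 18.8
tcp_pos: [642.4, -145.0, 172.8]
eef_rot: [[-1.0, 0.0, 0.001], [0.0, 1.0, 0.0], [-0.001, 0.0, -1.0]]
force: [0.3, -0.7, -0.2]
opening: 0.683
grip_force: 0.0
```

Request:
step_arm --targets '[0, 0, -20, 0, 0, 0, 65, 0, 0, -35, 0, 0, 0, 70, 0, 0, -30, 0, 0, 0, 80, 0, 0, 0, 0, 0, -0.69, 80, 0, 0, 0, 0, 0, -0.7, 80, 1, 45, 0, 0, 0, 0, 80, 1, 45, 0, 0, 0, 0, 80, 1, 45, 0, 0, 0, 0, 80]'

```text
time_s: 19.6
tcp_pos: [619.3, -10.8, 257.7]
eef_rot: [[-0.99, -0.143, 0.001], [-0.143, 0.99, 0.0], [-0.001, 0.0, -1.0]]
force: [0.3, 0.1, -0.8]
opening: 0.869
grip_force: 0.0
```

Request:
step_arm --targets '[2, 45, 0, 0, 0, 0, 80, 2, 45, 0, 0, 0, 0, 80, 2, 45, 0, 0, 0, 0, 80, 0, 5, 0, 0, 0, 0, 80, 0, 0, 0, 0, 0, 0, 80, 0, 0, 0, 0, 0, 0, 80]'

```text
time_s: 20.2
tcp_pos: [593.9, 124.9, 257.7]
eef_rot: [[-0.99, -0.144, 0.001], [-0.144, 0.99, -0.0], [-0.001, -0.001, -1.0]]
force: [0.0, -0.0, -0.6]
opening: 0.869
grip_force: 0.0
```

```bash
python3 - <<'E'
from h import *
v=np.load('fit.npy')
plan((593.9,125.5,187.2),Rdown(.145))
c=camera('side')
for l in('front_tray','middle_tray'): print(l,[(np.round(r['box']).tolist(),round(r['conf'],2)) for r in regions_of('side',l)])
print(proj(c,[(642,-144.5,166),(642,-162,184),(642,-115,70),(642,-174,70)]))
E
```

```text
t 20.2 pos [593.9 124.9 257.7] rot units [-0.01  0.01 -0.  ] shift in target tool axes [-0.1  0.6 70.5] F [ 0.  -0.  -0.6] op 79.8
front_tray [([321.0, 186.0, 350.0, 233.0], 0.81), ([306.0, 156.0, 330.0, 193.0], 0.7)]
middle_tray [([230.0, 136.0, 252.0, 179.0], 0.58), ([323.0, 170.0, 371.0, 210.0], 0.42)]
[[341.84809236 197.17108817]
 [348.91025148 195.67896822]
 [328.16972929 218.38215155]
 [347.42347502 232.07559576]]
```

Request:
step_arm --targets '[0, 0.6, 25, 0, 0, 0, 75, 0, 0, 25, 0, 0, 0, 70, 0, 0, 14, 0, 0, 0, 60, 0, 0, 6.5, 0, 0, 0, 55, 0, 0, 0, 0, 0, 0, 48, 0, 0, 0, 0, 0, 0, 44, 0, 0, 0, 0, 0, 0, 40]'

```text
time_s: 21.05
tcp_pos: [594.2, 126.2, 188.4]
eef_rot: [[-0.99, -0.144, 0.003], [-0.144, 0.99, 0.0], [-0.003, -0.0, -1.0]]
force: [0.1, -0.4, -0.2]
opening: 0.454
grip_force: 0.0
```

Request:
step_arm --squeeze 8 --targets '[0, 0, 0, 0, 0, 0, 36, 0, 0, 0, 0, 0, 0, 30, 0, 0, 0, 0, 0, 0, 30, 0, 0, 0, 0, 0, 0, 30]'

```text
time_s: 21.45
tcp_pos: [594.1, 126.2, 188.0]
eef_rot: [[-0.989, -0.145, 0.002], [-0.145, 0.989, -0.0], [-0.002, -0.001, -1.0]]
force: [1.2, -3.1, 4.3]
opening: 0.39
grip_force: 8.0
```

Request:
step_arm --targets '[0, -0.7, -1, 0, 0, 0, 30, 0, -0.5, -1, 0, 0, 0, 30, 0, 0, 0, 0, 0, 0, 30]'

```text
time_s: 21.75
tcp_pos: [593.3, 125.3, 188.7]
eef_rot: [[-0.989, -0.145, -0.001], [-0.145, 0.989, 0.0], [0.001, 0.0, -1.0]]
force: [-0.3, -0.1, -0.8]
opening: 0.396
grip_force: 8.0
```

Request:
step_arm --targets '[0, 0, -1.1, 0, 0, 0, 30, 3, 0, -0.6, 0, 0, 0, 30, 5, 0, -1.1, 0, 0, 0, 30, 5, 0, -1.1, 0, 0, 0, 30, 0, 0, 0, 0, 0, 0, 30]'

```text
time_s: 22.25
tcp_pos: [580.2, 123.3, 193.5]
eef_rot: [[-0.989, -0.145, 0.0], [-0.145, 0.989, 0.0], [-0.0, 0.0, -1.0]]
force: [0.7, 0.8, -1.2]
opening: 0.397
grip_force: 8.0
```

Request:
step_arm --targets '[6, 0, -1.28, 0, 0, 0, 30, 6, 0, -1.28, 0, 0, 0, 30, 6, 0, -1.28, 0, 0, 0, 30, 6, 0, -1.28, 0, 0, 0, 30, 6, 0, -1.28, 0, 0, 0, 30, 6, 0, -1.28, 0, 0, 0, 30, 6, 0, -1.28, 0, 0, 0, 30, 6, 0, -1.28, 0, 0, 0, 30]'

```text
time_s: 23.05
tcp_pos: [532.9, 116.3, 203.5]
eef_rot: [[-0.989, -0.145, 0.001], [-0.145, 0.989, 0.0], [-0.001, 0.0, -1.0]]
force: [-0.0, -0.4, -0.4]
opening: 0.392
grip_force: 8.0
```

Request:
step_arm --targets '[10, 0, -2, 0, 0, 0, 30, 9, 0, -2, 0, 0, 0, 30, 0, 0, 0, 0, 0, 0.7, 30, 0, 0, 0, 0, 0, 0.69, 30, 0, -35, 0, 0, 0, 0, 30, 0, -45, 0, 0, 0, 0, 30, 0, -45, 0, 0, 0, 0, 30, 0, -45, 0, 0, 0, 0, 30]'

```text
time_s: 23.85
tcp_pos: [513.8, -57.8, 207.6]
eef_rot: [[-1.0, -0.0, 0.001], [-0.0, 1.0, -0.0], [-0.001, -0.0, -1.0]]
force: [0.9, 0.4, -0.7]
opening: 0.387
grip_force: 8.0
```

Request:
step_arm --targets '[0, -45, 0, 0, 0, 0, 30, 0, -28, 4, 0, 0, 0, 30, 0, -10, 0, 0, 0, 0, 30, 0, 0, 0, 0, 0, 0, 30, 0, 0, 0, 0, 0, 0, 30]'

```text
time_s: 24.35
tcp_pos: [514.3, -138.3, 203.5]
eef_rot: [[-1.0, 0.0, 0.0], [0.0, 1.0, 0.001], [-0.0, 0.001, -1.0]]
force: [-0.0, 1.0, -0.9]
opening: 0.391
grip_force: 8.0
```

Request:
step_arm --targets '[-9, -4, 2.5, 0, 0, 0, 30, -9, 0, 2.6, 0, 0, 0, 30, 0, 0, 0, 0, 0, 0, 30, 0, 0, 0, 0, 0, 0, 30]'

```text
time_s: 24.75
tcp_pos: [532.7, -142.7, 197.8]
eef_rot: [[-1.0, -0.001, -0.0], [-0.001, 1.0, 0.0], [0.0, 0.0, -1.0]]
force: [-0.7, 0.0, -1.9]
opening: 0.392
grip_force: 8.0
```

Request:
step_arm --targets '[-3, -1.5, 0.6, 0, 0, 0, 30, -3, 0, 0.6, 0, 0, 0, 30, 0, 0, 0, 0, 0, 0, 30]'

```text
time_s: 25.05
tcp_pos: [538.8, -144.9, 197.0]
eef_rot: [[-1.0, 0.001, 0.001], [0.001, 1.0, 0.0], [-0.001, 0.0, -1.0]]
force: [0.4, 0.8, -0.1]
opening: 0.394
grip_force: 8.0
```

Request:
step_arm --targets '[-2, 0, 0.8, 0, 0, 0, 30, -2, 0, 0.63, 0, 0, 0, 30, -2, 0, 0.43, 0, 0, 0, 30, -2, 0, 0.43, 0, 0, 0, 30, 0, 0, 0, 0, 0, 0, 30]'

```text
time_s: 25.55
tcp_pos: [546.7, -144.9, 194.7]
eef_rot: [[-1.0, 0.0, 0.001], [0.0, 1.0, 0.0], [-0.001, 0.0, -1.0]]
force: [0.1, -0.6, -1.8]
opening: 0.39
grip_force: 8.0
```

Request:
step_arm --targets '[-2, 0, 0.43, 0, 0, 0, 30, -2, 0, 0.43, 0, 0, 0, 30, -2, 0, 0.43, 0, 0, 0, 30, 0, 0, 0, 0, 0, 0, 30]'

```text
time_s: 25.95
tcp_pos: [552.7, -144.9, 193.3]
eef_rot: [[-1.0, 0.0, 0.001], [0.0, 1.0, 0.0], [-0.001, 0.0, -1.0]]
force: [-0.4, -0.6, -0.5]
opening: 0.39
grip_force: 8.0
```

Request:
step_arm --targets '[-3, 0, 0.64, 0, 0, 0, 30, -3, 0, 0.64, 0, 0, 0, 30, -3, 0, 0.64, 0, 0, 0, 30, 0, 0, 0, 0, 0, 0, 30]'

```text
time_s: 26.35
tcp_pos: [561.8, -144.9, 191.4]
eef_rot: [[-1.0, 0.0, 0.001], [0.0, 1.0, 0.0], [-0.001, 0.0, -1.0]]
force: [0.4, -0.6, -0.2]
opening: 0.39
grip_force: 8.0
```

Request:
step_arm --targets '[-5, 0, 1.06, 0, 0, 0, 30, -5, 0, 1.06, 0, 0, 0, 30, -5, 0, 1.06, 0, 0, 0, 30, -5, 0, 1.06, 0, 0, 0, 30, -5, 0, 1.06, 0, 0, 0, 30, -5, 0, 1.06, 0, 0, 0, 30, 0, 0, 0, 0, 0, 0, 30]'

```text
time_s: 27.05
tcp_pos: [592.0, -144.9, 184.8]
eef_rot: [[-1.0, 0.0, 0.0], [0.0, 1.0, 0.0], [-0.0, 0.0, -1.0]]
force: [-0.3, -0.2, -0.8]
opening: 0.387
grip_force: 8.0
```

Request:
step_arm --targets '[-5, 0, 1.06, 0, 0, 0, 30, -5, 0, 1.06, 0, 0, 0, 30, -5, 0, 1.06, 0, 0, 0, 30, -5, 0, 1.06, 0, 0, 0, 30, -4, 0, 0.85, 0, 0, 0, 30, 0, 0, 0, 0, 0, 0, 30]'

```text
time_s: 27.65
tcp_pos: [615.9, -144.9, 179.8]
eef_rot: [[-1.0, 0.0, 0.0], [0.0, 1.0, 0.0], [-0.0, 0.0, -1.0]]
force: [-0.6, -0.3, -1.8]
opening: 0.394
grip_force: 8.0
```

Request:
step_arm --targets '[0, 0, 0.5, 0, 0, 0, 30, 0, 0, 0.5, 0, 0, 0, 30, 0, 0, 0.5, 0, 0, 0, 30, 0, 0, 0, 0, 0, 0, 30]'

```text
time_s: 28.05
tcp_pos: [615.3, -144.9, 178.6]
eef_rot: [[-1.0, 0.001, 0.0], [0.001, 1.0, 0.0], [-0.0, 0.0, -1.0]]
force: [-1.0, 0.0, -0.5]
opening: 0.388
grip_force: 8.0
```

Request:
step_arm --targets '[0, 0, 0, 0, 0, 0, 40, 0, 0, 0, 0, 0, 0, 46, 0, 0, 0, 0, 0, 0, 60, 0, 0, 0, 0, 0, 0, 65, 0, 0, 0, 0, 0, 0, 65]'

```text
time_s: 28.55
tcp_pos: [615.5, -144.9, 178.7]
eef_rot: [[-1.0, 0.0, 0.001], [0.0, 1.0, 0.0], [-0.001, 0.0, -1.0]]
force: [-0.4, -0.1, -0.3]
opening: 0.691
grip_force: 0.0
```

Request:
step_arm --targets '[0, 0, -20, 0, 0, 0, 65, 0, 0, -35, 0, 0, 0, 70, 0, 0, -25, 0, 0, 0, 80, 0, 0, 0, 0, 0, -0.69, 80, 0, 0, 0, 0, 0, -0.7, 80, -7, 45, 0, 0, 0, 0, 80, -7, 45, 0, 0, 0, 0, 80, -7, 45, 0, 0, 0, 0, 80]'

```text
time_s: 29.35
tcp_pos: [616.5, -7.2, 258.7]
eef_rot: [[-0.99, -0.143, 0.001], [-0.143, 0.99, 0.0], [-0.001, 0.0, -1.0]]
force: [0.4, 0.7, -0.2]
opening: 0.869
grip_force: 0.0
```

Request:
step_arm --targets '[-8, 45, 0, 0, 0, 0, 80, -8, 45, 0, 0, 0, 0, 80, -7, 45, 0, 0, 0, 0, 80, 0, 0, 0, 0, 0, 0, 80, 0, 0, 0, 0, 0, 0, 80]'

```text
time_s: 29.85
tcp_pos: [619.7, 129.5, 258.5]
eef_rot: [[-0.989, -0.147, 0.0], [-0.147, 0.989, -0.0], [-0.0, -0.0, -1.0]]
force: [0.4, -0.4, -0.8]
opening: 0.873
grip_force: 0.0
```

```bash
python3 - <<'E'
from h import *
plan((619.6,129.2,182.2),Rdown(.145))
c=camera('side')
for l in('front_tray','middle_tray','rear_tray'): print(l,[(np.round(r['box']).tolist(),round(r['conf'],2)) for r in regions_of('side',l)])
for x,w,h in((642,29,96),(615,33,101)):
    z=168.7+(648-x)*.2126-2
    print(np.round(proj(c,[(x-4,-162,z+18),(x-4,-126,z+18),(x-15,-144+w,z-h),(x-15,-144-w,z-h)])).tolist())
b=cv2.findContours(regions_of('side','bath')[0]['mask'].astype(np.uint8),0,2)
# bath rim refine
from scipy.optimize import least_squares
ct=camera('top')
obsT=[((a+.5)/2.5-.5+130,(b+.5)/2.5-.5+110) for a,b in[(20,258),(128,241),(137,283),(25,295)]]
obsS=[((a+.5)/2.5-.5+130,(b+.5)/2.5-.5+105) for a,b in[(27,100),(58,82),(145,125),(115,150)]]
K=lambda p:T(p,[(25,62.5,65),(25,-62.5,65),(-25,-62.5,65),(-25,62.5,65)])
f=lambda p:np.r_[(proj(ct,K(p))-obsT).ravel(),(proj(c,K(p)[[3,0,1,2]])-obsS).ravel()]
r=least_squares(f,[512,357,.15],x_scale=[10,10,.1]);print('bath',r.x,np.round(r.fun.reshape(-1,2),1).tolist());np.save('B.npy',r.x)
E
```

```text
t 29.85 pos [619.7 129.5 258.5] rot units [-0.    0.    0.02] shift in target tool axes [ 0.2 -0.3 76.3] F [ 0.4 -0.4 -0.8] op 80.2
front_tray [([334.0, 186.0, 351.0, 236.0], 0.79)]
middle_tray [([315.0, 193.0, 341.0, 243.0], 0.59)]
rear_tray [([188.0, 128.0, 217.0, 164.0], 0.93), ([231.0, 131.0, 262.0, 182.0], 0.7), ([314.0, 193.0, 343.0, 244.0], 0.38)]
[[348.0, 196.0], [335.0, 188.0], [324.0, 221.0], [343.0, 235.0]]
[[340.0, 201.0], [327.0, 192.0], [315.0, 226.0], [337.0, 242.0]]
bath [5.11149336e+02 3.56035797e+02 1.56855616e-01] [[0.6, -1.2], [-0.8, -1.3], [-2.2, -1.6], [0.6, 0.6], [0.0, 2.5], [0.8, 0.0], [-0.4, 0.9], [-1.5, 1.3]]
```

Request:
step_arm --targets '[0, -0.7, 25, 0, 0, 0, 75, 0, 0, 25, 0, 0, 0, 70, 0, 0, 18, 0, 0, 0, 60, 0, 0, 8, 0, 0, 0, 55, 0, 0, 0, 0, 0, 0, 48, 0, 0, 0, 0, 0, 0, 44, 0, 0, 0, 0, 0, 0, 40]'

```text
time_s: 30.85
tcp_pos: [620.8, 127.8, 184.0]
eef_rot: [[-0.99, -0.144, 0.003], [-0.144, 0.99, 0.0], [-0.003, -0.0, -1.0]]
force: [0.0, -0.4, 0.1]
opening: 0.455
grip_force: 0.0
```

Request:
step_arm --squeeze 8 --targets '[0, 0, 0, 0, 0, 0, 36, 0, 0, 0, 0, 0, 0, 30, 0, 0, 0, 0, 0, 0, 30, 0, 0, 0, 0, 0, 0, 30]'

```text
time_s: 31.25
tcp_pos: [620.5, 128.1, 183.5]
eef_rot: [[-0.989, -0.145, 0.002], [-0.145, 0.989, 0.0], [-0.002, 0.0, -1.0]]
force: [0.4, 1.4, 5.2]
opening: 0.392
grip_force: 8.0
```

Request:
step_arm --targets '[0, -0.2, -1, 0, 0, 0, 30, 0, 0, -1, 0, 0, 0, 30, 0, 0, 0, 0, 0, 0, 30]'

```text
time_s: 31.55
tcp_pos: [619.8, 127.6, 184.2]
eef_rot: [[-0.989, -0.145, -0.001], [-0.145, 0.989, -0.0], [0.001, -0.0, -1.0]]
force: [0.2, 1.2, -0.1]
opening: 0.394
grip_force: 8.0
```

Request:
step_arm --targets '[0, 1.3, -1.1, 0, 0, 0, 30, 3, 0, -0.6, 0, 0, 0, 30, 5, 0, -1.06, 0, 0, 0, 30, 5, 0, -1.06, 0, 0, 0, 30, 0, 0, 0, 0, 0, 0, 30]'

```text
time_s: 32.05
tcp_pos: [606.3, 127.0, 188.8]
eef_rot: [[-0.989, -0.145, 0.0], [-0.145, 0.989, -0.0], [-0.0, -0.0, -1.0]]
force: [0.2, -0.2, -1.1]
opening: 0.393
grip_force: 8.0
```

Request:
step_arm --targets '[6, 0, -1.28, 0, 0, 0, 30, 6, 0, -1.28, 0, 0, 0, 30, 6, 0, -1.28, 0, 0, 0, 30, 6, 0, -1.28, 0, 0, 0, 30, 6, 0, -1.28, 0, 0, 0, 30, 6, 0, -1.28, 0, 0, 0, 30, 6, 0, -1.28, 0, 0, 0, 30, 0, 0, 0, 0, 0, 0, 30]'

```text
time_s: 32.85
tcp_pos: [564.8, 121.0, 197.8]
eef_rot: [[-0.989, -0.145, 0.001], [-0.145, 0.989, 0.0], [-0.001, 0.0, -1.0]]
force: [-0.1, -0.5, -1.2]
opening: 0.392
grip_force: 8.0
```

Request:
step_arm --targets '[6, 0, -1.28, 0, 0, 0, 30, 6, 0, -1.28, 0, 0, 0, 30, 6, 0, -1.28, 0, 0, 0, 30, 6, 0, -1.28, 0, 0, 0, 30, 6, 0, -1.28, 0, 0, 0, 30, 6, 0, -1.28, 0, 0, 0, 30, 6, 0, -1.28, 0, 0, 0, 30, 0, 0, 0, 0, 0, 0, 30]'

```text
time_s: 33.65
tcp_pos: [523.3, 114.9, 206.7]
eef_rot: [[-0.989, -0.145, 0.001], [-0.145, 0.989, 0.0], [-0.001, -0.0, -1.0]]
force: [0.2, 0.3, -1.1]
opening: 0.391
grip_force: 8.0
```

Request:
step_arm --targets '[5, 0, -8, 0, 0, 0, 30, -6, 40, 0, 0, 0, 0, 30, -6, 40, 0, 0, 0, -0.1, 30, -6, 40, 0, 0, 0, 0, 30, -6, 40, 0, 0, 0, 0, 30, -5, 40, 0, 0, 0, 0, 30, -5, 40, 0, 0, 0, 0, 30, 0, 0, 0, 0, 0, 0, 30]'

```text
time_s: 34.45
tcp_pos: [515.1, 361.2, 214.4]
eef_rot: [[-0.987, -0.16, 0.001], [-0.16, 0.987, 0.002], [-0.001, 0.002, -1.0]]
force: [0.4, -0.0, -0.8]
opening: 0.386
grip_force: 8.0
```

Request:
step_arm --targets '[0, 0, 0, 0, 0, 0, 30, 0, 0, 0, 0, 0, 0, 30]'

```text
time_s: 34.65
tcp_pos: [516.3, 355.7, 214.5]
eef_rot: [[-0.988, -0.154, 0.0], [-0.154, 0.988, -0.0], [-0.0, -0.001, -1.0]]
force: [-0.1, -0.7, -1.1]
opening: 0.391
grip_force: 8.0
```

```bash
python3 - <<'E'
from h import *
B=np.load('B.npy')
plan(T(B,[(6,0,115.5)])[0],Rdown(B[2]))
s=sense();c=camera('wrist');im=c['color']
K=lambda z:T(B,[(25,62.5,z),(25,-62.5,z),(-25,-62.5,z),(-25,62.5,z)])
print('rim pred',np.round(wproj(c,s,K(65)),0).tolist())
for r in regions_of('wrist','bath')[:2]:
    m=r['mask'].astype(np.uint8);k=max(cv2.findContours(m,0,2)[0],key=cv2.contourArea);print(r['conf'],r['box'],cv2.approxPolyDP(k,3,True)[:,0].tolist())
r=regions_of('wrist','rear_tray')
print([(x['conf'],x['box']) for x in r])
print('tray foot ends pred',np.round(wproj(c,s,[s['tcp_pos']+s['eef_rot']@np.array([a,b,110.5]) for a in(-4,15) for b in(-37,37)])).tolist())
ct=camera('top');q=regions_of('top','bath');print('top',[(x['conf'],x['box']) for x in q][:2],np.round(proj(ct,np.r_[K(65),K(0)])).tolist())
E
```

```text
t 34.65 pos [516.3 355.7 214.5] rot units [-0.    0.   -0.02] shift in target tool axes [-0.9  1.1 99. ] F [-0.1 -0.7 -1.1] op 35.9
rim pred [[345.0, 225.0], [212.0, 225.0], [209.0, 172.0], [347.0, 172.0]]
0.93 [220.8, 166.7, 355.2, 224.4] [[219, 175], [223, 225], [231, 225], [225, 204], [225, 192], [230, 185], [235, 200], [248, 203], [248, 196], [253, 193], [255, 202], [279, 206], [298, 202], [302, 192], [307, 202], [319, 199], [323, 184], [330, 190], [330, 212], [323, 225], [353, 224], [355, 175], [342, 166], [229, 166]]
0.2 [222.3, 183.2, 330.8, 268.4] [[328, 188], [324, 185], [323, 197], [309, 204], [303, 193], [299, 203], [275, 207], [255, 203], [252, 195], [248, 205], [237, 202], [230, 186], [226, 192], [230, 222], [266, 235], [263, 246], [244, 247], [242, 263], [315, 264], [311, 245], [292, 245], [289, 234], [309, 230], [326, 220]]
[(0.79, [225.8, 186.7, 329.2, 268.2]), (0.59, [247.2, 298.2, 317.6, 319.4])]
tray foot ends pred [[231.0, 220.0], [323.0, 220.0], [230.0, 197.0], [324.0, 197.0]]
top [(0.68, [139.8, 206.5, 184.9, 230.1])] [[138.0, 212.0], [180.0, 205.0], [182.0, 221.0], [140.0, 228.0], [146.0, 214.0], [186.0, 207.0], [188.0, 223.0], [148.0, 230.0]]
```

Request:
step_arm --targets '[-2.5, 7, 10, 0, 0, 0, 30, 0, 0, 10, 0, 0, 0, 30, 0, 0, 0, 0, 0, 0, 30, 0, 0, 0, 0, 0, 0, 30]'

```text
time_s: 35.3
tcp_pos: [517.3, 363.8, 193.5]
eef_rot: [[-0.988, -0.155, -0.001], [-0.155, 0.988, -0.001], [0.001, -0.001, -1.0]]
force: [0.4, 0.4, -0.9]
opening: 0.391
grip_force: 8.0
```

```bash
python3 - <<'E'
from h import *
from scipy.optimize import least_squares
B=np.load('B.npy')
s=sense();c=camera('wrist');print(s['tcp_pos'])
r=regions_of('wrist','bath')[0];m=r['mask'].astype(np.uint8);k=max(cv2.findContours(m,0,2)[0],key=cv2.contourArea);P=cv2.approxPolyDP(k,2,True)[:,0];print(r['conf'],r['box'],P.tolist())
L=P[np.argmin(P@[1,0])];R=P[np.argmax(P@[1,0])];print(L,R)
f=lambda p:np.r_[(wproj(c,s,T(p,[(-25,-62.5,65),(-25,62.5,65)]))-[L,R]).ravel()]
q=least_squares(f,B,x_scale=[10,10,.1]);print(q.x,q.fun)
print('tray in bath frame',(T((0,0,0),[s['tcp_pos']-np.r_[q.x[:2],0]])@np.array([[np.cos(q.x[2]),-np.sin(q.x[2]),0],[np.sin(q.x[2]),np.cos(q.x[2]),0],[0,0,1]])))
print([(x['conf'],x['box']) for x in regions_of('wrist','rear_tray')])
E
```

```text
[517.29983361 363.81024976 193.53300443]
0.72 [46.1, 224.4, 107.7, 315.3] [[43, 226], [55, 231], [59, 253], [64, 257], [91, 259], [110, 242], [108, 224], [47, 223]]
[ 43 226] [110 242]
[5.99858218e+02 1.61154587e+02 7.19918002e-02] [-16.20173031   2.12697517  10.69999587  -0.76529893]
tray in bath frame [[-67.76758773 208.06911926 193.53300443]]
[(0.67, [240.0, 294.9, 316.7, 322.2]), (0.64, [227.1, 183.1, 329.9, 267.8])]
```

```bash
python3 - <<'E'
from h import *
from scipy.optimize import least_squares
B=np.load('B.npy')
s=sense();c=camera('wrist');print(s['tcp_pos'])
for r in regions_of('wrist','bath'): print(r['conf'],r['box'])
g=cv2.cvtColor(c['color'],cv2.COLOR_BGR2GRAY).astype(float)
print('pred',np.round(wproj(c,s,T(B,[(-25,-62.5,65),(-25,62.5,65),(25,62.5,65),(25,-62.5,65)]))).tolist())
for row in(178,186,194,202): print(row,'L',g[row,190:245:3].astype(int).tolist(),'R',g[row,325:385:3].astype(int).tolist())
for col in(240,320): print(col,g[140:200:3,col].astype(int).tolist())
E
```

```text
[517.75164363 363.98647086 194.6369069 ]
0.67 [205.7, 168.6, 350.3, 229.9]
pred [[195.0, 172.0], [343.0, 171.0], [341.0, 228.0], [199.0, 228.0]]
178 L [232, 230, 230, 231, 233, 236, 159, 84, 87, 88, 84, 188, 186, 187, 185, 186, 187, 184, 186] R [158, 161, 159, 162, 111, 114, 112, 114, 114, 241, 236, 237, 238, 237, 236, 239, 234, 234, 230, 235]
186 L [236, 234, 227, 228, 233, 218, 191, 93, 98, 99, 93, 194, 182, 172, 162, 182, 179, 182, 179] R [114, 180, 179, 182, 120, 126, 128, 119, 188, 196, 227, 230, 233, 234, 235, 237, 242, 235, 235, 233]
194 L [229, 223, 226, 221, 234, 238, 188, 99, 96, 96, 96, 194, 128, 115, 92, 181, 184, 180, 182] R [114, 106, 185, 187, 118, 120, 120, 117, 193, 252, 234, 235, 237, 235, 233, 239, 233, 236, 235, 228]
202 L [228, 225, 229, 229, 230, 232, 188, 94, 95, 97, 97, 171, 161, 185, 179, 135, 108, 159, 187] R [132, 93, 183, 168, 115, 121, 121, 107, 184, 244, 229, 227, 236, 232, 232, 239, 234, 235, 233, 233]
240 [234, 236, 231, 229, 237, 229, 231, 230, 235, 113, 119, 155, 186, 187, 183, 186, 176, 179, 181, 186]
320 [240, 232, 233, 230, 233, 233, 242, 236, 240, 113, 111, 145, 185, 191, 184, 185, 176, 177, 180, 182]
```

Request:
step_arm --targets '[1.5, 0, 15, 0, 0, 0, 30, 0, 0, 10, 0, 0, 0, 30, 0, 0, 10, 0, 0, 0, 30, 0, 0, 10, 0, 0, 0, 30, 0, 0, 8, 0, 0, 0, 30, 0, 0, 6, 0, 0, 0, 30, 0, 0, 0, 0, 0, 0, 30]'

```text
time_s: 36.25
tcp_pos: [515.8, 363.4, 134.3]
eef_rot: [[-0.988, -0.155, -0.001], [-0.155, 0.988, -0.001], [0.001, -0.001, -1.0]]
force: [-0.2, -0.3, -0.5]
opening: 0.391
grip_force: 8.0
```

Request:
step_arm --targets '[0, 0, 3, 0, 0, 0, 30, 0, 0, 3, 0, 0, 0, 30, 0, 0, 2, 0, 0, 0, 30, 0, 0, 2, 0, 0, 0, 30, 0, 0, 2, 0, 0, 0, 30, 0, 0, 0, 0, 0, 0, 30]'

```text
time_s: 36.85
tcp_pos: [516.0, 363.6, 123.1]
eef_rot: [[-0.988, -0.155, 0.0], [-0.155, 0.988, -0.0], [-0.0, -0.0, -1.0]]
force: [-0.0, 1.3, -0.9]
opening: 0.393
grip_force: 8.0
```

Expected floor contact is at TCP z of about 114.7.

Request:
step_arm --targets '[0, 0, 2, 0, 0, 0, 30, 0, 0, 2, 0, 0, 0, 30, 0, 0, 1, 0, 0, 0, 30, 0, 0, 1, 0, 0, 0, 30, 0, 0, 0.5, 0, 0, 0, 30, 0, 0, 0, 0, 0, 0, 30]'

```text
time_s: 37.45
tcp_pos: [517.2, 363.9, 118.5]
eef_rot: [[-0.988, -0.155, 0.004], [-0.155, 0.988, 0.001], [-0.004, 0.001, -1.0]]
force: [-0.5, -1.7, 6.6]
opening: 0.396
grip_force: 8.0
```

Request:
step_arm --targets '[0, 0, 0.5, 0, 0, 0, 30, 0, 0, 0.5, 0, 0, 0, 30, 0, 0, 0, 0, 0, 0, 30]'

```text
time_s: 37.75
tcp_pos: [517.8, 364.0, 118.2]
eef_rot: [[-0.988, -0.155, 0.005], [-0.155, 0.988, 0.002], [-0.006, 0.001, -1.0]]
force: [0.5, -0.5, 10.4]
opening: 0.393
grip_force: 8.0
```

Request:
step_arm --targets '[0, 0, 0.5, 0, 0, 0, 30, 0, 0, 0.5, 0, 0, 0, 30, 0, 0, 0, 0, 0, 0, 30]'

```text
time_s: 38.05
tcp_pos: [518.2, 364.2, 117.7]
eef_rot: [[-0.988, -0.155, 0.007], [-0.155, 0.988, 0.002], [-0.007, 0.001, -1.0]]
force: [1.2, -2.1, 12.5]
opening: 0.39
grip_force: 8.0
```

Request:
step_arm --targets '[0, 0, -0.8, 0, 0, 0, 30, 0, 0, -0.8, 0, 0, 0, 30, 0, 0, 0, 0, 0, 0, 30]'

```text
time_s: 38.35
tcp_pos: [517.3, 364.0, 117.8]
eef_rot: [[-0.988, -0.155, 0.004], [-0.155, 0.988, 0.001], [-0.004, 0.001, -1.0]]
force: [1.9, -1.4, 7.1]
opening: 0.39
grip_force: 8.0
```

Request:
step_arm --targets '[0, 0, 0, 0, 0, 0, 39, 0, 0, 0, 0, 0, 0, 44, 0, 0, 0, 0, 0, 0, 55, 0, 0, 0, 0, 0, 0, 65, 0, 0, 0, 0, 0, 0, 75, 0, 0, 0, 0, 0, 0, 75]'

```text
time_s: 38.95
tcp_pos: [516.1, 363.7, 116.3]
eef_rot: [[-0.988, -0.155, 0.0], [-0.155, 0.988, -0.0], [-0.0, -0.0, -1.0]]
force: [0.8, 0.2, -0.3]
opening: 0.774
grip_force: 0.0
```

Request:
step_arm --targets '[0, 0, -15, 0, 0, 0, 80, 0, 0, -40, 0, 0, 0, 80, 0, 0, -45, 0, 0, 0, 80, 30, 0, -40, 0, 0, 0, 80, 40, 0, 0, 0, 0, 0, 80, 40, 0, 0, 0, 0, 0, 80, 0, 0, 0, 0, 0, 0, 80, 0, 0, 0, 0, 0, 0, 80]'

```text
time_s: 39.75
tcp_pos: [407.2, 346.8, 257.1]
eef_rot: [[-0.988, -0.156, 0.002], [-0.156, 0.988, 0.001], [-0.002, 0.0, -1.0]]
force: [0.6, 0.2, -0.0]
opening: 0.87
grip_force: 0.0
```

```bash
python3 - <<'E'
from h import *
B=np.load('B.npy')
s=sense();print(s['tcp_pos'],s['force'])
for n in('side','top'):
    c=camera(n)
    for l in('front_tray','middle_tray','rear_tray','bath','dropper','tub','cup_stack'): print(n,l,[(np.round(r['box']).tolist(),round(r['conf'],2)) for r in regions_of(n,l)][:3])
    b=np.array([509.7,364.4,0]);print('upright pred',np.round(proj(c,T((516.,364,.156),[(-4,18,130),(-4,-18,130),(0,37,4),(0,-37,4)]))).tolist())
E
```

```text
[407.17475533 346.82381114 257.0767061 ] [ 0.56891046  0.15112201 -0.03106069]
side front_tray []
side middle_tray [([315.0, 191.0, 341.0, 241.0], 0.62)]
side rear_tray [([155.0, 125.0, 177.0, 163.0], 0.89), ([188.0, 127.0, 219.0, 164.0], 0.79)]
side bath [([139.0, 137.0, 188.0, 184.0], 0.58)]
side dropper [([258.0, 216.0, 272.0, 244.0], 0.61)]
side tub [([160.0, 201.0, 196.0, 246.0], 0.84)]
side cup_stack []
upright pred [[153.0, 129.0], [163.0, 134.0], [157.0, 160.0], [176.0, 171.0]]
top front_tray [([320.0, 159.0, 338.0, 178.0], 0.47)]
top middle_tray []
top rear_tray [([148.0, 157.0, 190.0, 186.0], 0.79), ([144.0, 200.0, 178.0, 223.0], 0.58), ([356.0, 128.0, 376.0, 148.0], 0.23)]
top bath [([140.0, 203.0, 187.0, 231.0], 0.81), ([325.0, 246.0, 355.0, 268.0], 0.66), ([354.0, 128.0, 375.0, 147.0], 0.48)]
top dropper [([280.0, 209.0, 290.0, 217.0], 0.55)]
top tub [([219.0, 241.0, 249.0, 269.0], 0.58), ([326.0, 245.0, 353.0, 269.0], 0.28)]
top cup_stack [([265.0, 128.0, 282.0, 153.0], 0.76)]
upright pred [[144.0, 215.0], [157.0, 213.0], [152.0, 219.0], [176.0, 215.0]]
```

```bash
python3 -c "
from h import *
print(sense()['time_s'],job_done())"
```

```text
the job is handed in; nothing more can be done
40.55 None
```

I handed the job in at 40.6 s, and no verdict was reported back. The front tray was pushed back to the spare stand's plate and the middle tray hung about 27 mm in front of it. The rear tray is in the bath, handle up, leaning an estimated 15–20°, and the gripper is open and clear.

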